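# Lay out a goldsmith's doming station

## Robot

A 6-joint arm with a two-finger parallel gripper is mounted at the origin on the work surface. World frame = base frame: x ahead of the robot, y to its left, z up, the work surface at z = 0. Lengths are in mm, angles in degrees, forces in N, time in s.
With the tool pointing down it reaches from about 275 to 1000 mm from the base axis. Payload 8.4 kg.
Tool frame: the origin (TCP) lies midway between the tips of the shut fingers; the grasp point (between the pads) lies 19 mm behind it; z points along the fingers, y is the direction in which the jaws open and shut (so a half turn about z gives the same grasp; the last joint's range is limited). The gripper opens to 85 mm and grips with 20 to 120 N. Pads are 22 mm wide; open, the fingers measure 114 mm over their backs; the gripper's body (76 mm by 85 mm) begins 54 mm behind the grasp point. The pads swing forward as they close: fully open they stand 13 mm farther back than shut.
Start: joints at [-67.575, 20.225, 93.587, -0, 66.188, -0.138], TCP at [239.811, -577.164, 231.281] pointing down, gripper open.
Joint ranges: [-150.9, 150.9], [-52.94, 120.26], [3.33, 152.33], [-74.26, 254.26], [0, 154.13], [-172.89, 172.89]. Speed limits (degrees/s): [127.2, 127.2, 159.86, 180, 180, 180].

## Interface

Orientations are given as [roll, pitch, yaw] about the fixed x, y, z axes, in that order (R = Rz(yaw) Ry(pitch) Rx(roll)).
In Python, from bench import manip, cams, ticket gives the robot as it stands.
- The arm moves only by the tool play_rows, never from a script. Its argument "increments" is a list of rows, each an object with "grip": the opening, from 0 (shut) to 1 (fully open); "offset": the shift along the tool's x, y, z in mm, a list of three; "dr": the turn, a rotation vector about the tool's x, y, z in rad, a list of three. A call has 1 to 12 rows; each row shifts and turns the commanded pose from where the row before left it, along the tool's axes as they then stand; what a row does not reach is not made up. A row lasts 1/10 s, in which the tool goes at most 50 mm and 8.59 degrees, less where a joint would pass 70% of its speed; a pose out of reach is approached as far as the arm can. A call is refused whole if a number of a shift passes 50 or a number of a turn 0.15, either way. A call with a gripper value outside its range is refused whole. The fingers move at their own pace and stop on an object; "grip_force" is the grip in N (left out, the last holds). Time passes only in rows, so rows that do not move let the fingers close. It gives the time, the measured TCP pose, the force and the opening at its end, in the units of the state.
- manip.get_obs(): the state, without advancing time (a new reading comes with each control period).
- cams.grab_frame(name): name is "scene" or "top" or "wrist"; returns the picture (480x640x3 uint8, red, green, blue); there is no depth.
- cams.get_calibration(name): a dict with "fx", "fy", "cx", "cy" (pixels), "k1" (the pictures are not rectified: a ray, as slopes to the right and down, at radius r is drawn at 1 + k1 r^2 times it, then the intrinsics apply), "xyz" and "orientation" of the camera in the world. Camera axes: x right, y up, looking along -z (the intrinsics and any distortion apply to the point x, -y, -z); pixel columns grow to the right and rows downward; lengths in mm; the calibration is good to about 2 mm. A picture is of the moment at which its call begins: read the wrist's pose just before it. get_calibration takes no time and is no camera call; for the wrist camera it gives the pose at the moment of the call.
- ticket.finish_job(): hands the job in, once; it reports no verdict.
The state is a dict: "time_s": time; "qpos": joint angles; "qd": joint speeds; "tau": joint torques, N m; "eef_pos": TCP position; "eef_rot": TCP orientation; "ft_force": force on the tool from outside, world axes, zero at the start; "wrist_torque": the same for the moment, N m; "grip_width": finger opening in mm.
Only numpy, scipy, OpenCV 4.12 (cv2) and the standard library are available. Lean on these libraries where they do the work, as an engineer would, in place of code of your own. Each camera call takes 0.05 s, during which the arm holds its last target. There are 200 camera calls.

## Task

Lay out the bench for a doming job: set the flat steel block centred and square on the square rubber pad, and the brass doming block centred and square on top of the steel block; stand the squat flux jar midway between the pad and the round annealing pan, in line with them. Stand the dropper bottle behind the pad (the side away from the robot), midway along that edge and about 30 mm clear of it, and lay the steel punch in front of the pad (the robot's side), parallel to that edge, midway along it and about 30 mm clear of it. Keep the jar and the bottle upright at all times, leave the tall glass jar where it stands, and let go of everything at the end.

Things in the scene. Friction and masses are not known exactly. Their poses are not given: they have to be found in the camera images.
- pad: Black square rubber pad, fixed to the bench, rigid, 100 x 100 mm, 12 mm thick; origin at the centre of its underside (on the bench), z up. Its +x axis points away from the robot ('behind' the pad), within about 10 degrees of straight ahead, its -x side is the 'front' edge facing the robot. The pan lies 230 mm from it, centre to centre, exactly along its +y or its -y axis (either can be).
- pan: Round annealing pan, fixed, a low dark steel disc 100 mm across and 14 mm high with a pale ceramic inlay on top (16.5 mm high in all); origin at the centre of its underside, z up. Nothing goes on it.
- flat_block: Flat polished steel bench block, loose, 56 x 56 mm and 20 mm high, about 0.5 kg; origin at the centre of its underside, x and y along its sides, z up. Lies flat at the start.
- doming_block: Brass doming block, loose, a 40 mm block with dark round hollows marked on its top and sides, about 0.5 kg; origin at the centre of its underside, x and y along its sides, z up. Any side may face any way in the layout so long as its sides are parallel to the steel block's.
- flux_jar: Squat white ceramic flux jar with a black screw lid, loose, closed, 45 mm high, body 48 mm and lid 50 mm across (the lid is the top 12 mm), about 0.11 kg; origin at the centre of its underside, z up along its axis. Its place is at the midpoint of pad and pan centres, which leaves 40 mm on each side.
- oil_bottle: Brown glass dropper bottle, loose, closed, 92 mm high: straight body 36 mm across up to 50 mm height, then a shoulder and a black 22 mm wide cap, about 0.07 kg; origin at the centre of its underside, z up along its axis. The 30 mm gap is between the pad's edge and the bottle's body.
- punch: Steel doming punch, loose, lying: 100 mm long, a square shank 14 x 14 mm (74 mm long, from x = -50 to x = +24 mm), then a thin neck and a 15 mm ball at the +x end; about 0.14 kg. Origin under the middle of its length at bench level, x along its length, z up as it starts. Either end may point left. The 30 mm gap is between the pad's edge and the shank's near side; 'midway' means the middle of its length.
- glass_jar: Tall greyish glass jar with a dark metal lid, loose, 64 mm across and 100 mm high, 0.3 kg, among the other things. Must be left where it stands. Origin at the centre of its underside, z up.
There are look-alikes about, which are no part of the job. Several things have the shape of the punch; the one meant has the colours described above. What is shaped like the flat_block but turquoise is not meant.

How it is judged:
By the outcome, as a careful person would: the job done as asked, in the order asked, and still so for the second after the job is handed in, with the robot touching nothing.
It also fails if it takes over 134 s, if anything falls off the work surface, if the arm or the gripper's body presses on something with over 40 N, if the wrist force passes 120 N, or if a joint passes its speed limit or range.

## Working session

There is one attempt and no reset: what is moved stays moved. The work goes in short steps, Python scripts to look and compute and a tool call to move; the robot and the scene stay as the last step left them, time stands still between calls to the robot, and variables do not carry over. Pictures are saved under pics/ and viewed, about 12 in all and at most 16, crops included, and the job is handed in when it is done.

Besides the shell and the picture viewer there is one more tool, called after "Emit:" as a command line: name --argument value ..., lists and objects as JSON in quotes. play_rows: Moves the arm, as the interface text tells. Its arguments: {"type":"object","properties":{"increments":{"type":"array"},"grip_force":{"type":"number"}},"required":["increments"]}

```bash
mkdir -p pics; ls; python3 - <<'E'
from bench import manip, cams
import cv2
for n in("top","scene"):
    c=cams.get_calibration(n);print(n,c)
    cv2.imwrite(f"pics/{n}0.png",cams.grab_frame(n)[:,:,::-1])
print(cams.get_calibration("wrist"));print(manip.get_obs())
E
```

```text
pics
top {'fx': 476.8071176932809, 'fy': 476.8071176932809, 'cx': 322.7987921183868, 'cy': 239.6987293230443, 'k1': -0.008517939271326824, 'xyz': array([ 251.26047299,  -17.21900144, 1070.35396702]), 'orientation': array([ 12.25820071,  -0.24958452, -89.49928899])}
scene {'fx': 569.8182231517757, 'fy': 569.8182231517757, 'cx': 328.24212970880495, 'cy': 232.57408916416975, 'k1': -0.0018002320035616262, 'xyz': array([ 971.66870282, -535.34381417, 1001.29563685]), 'orientation': array([37.93445374,  0.25767682, 41.90863531])}
{'fx': 418.6281910981369, 'fy': 418.6281910981369, 'cx': 324.43219059269603, 'cy': 236.48375743941756, 'k1': -0.04465231001440524, 'xyz': array([ 306.22515542, -549.49919243,  372.59010188]), 'orientation': array([-16.35833261,   0.09590915, -67.37635914])}
{'time_s': 0.1, 'qpos': array([-6.75739888e+01,  2.02595062e+01,  9.36237064e+01, -1.85332846e-03,
        6.61892473e+01, -1.35877039e-01]), 'qd': array([ 0.01015195, -0.05688188, -0.10438304, -0.01668131,  0.0317229 ,
       -0.04155795]), 'tau': array([ 2.61143538e-05, -6.06356335e+01, -3.42817605e+01,  6.85057353e-05,
        3.91514550e-03,  3.40767849e-05]), 'eef_pos': array([ 239.64573213, -576.77038619,  230.63427479]), 'eef_rot': array([-1.79927536e+02,  1.52278960e-03,  2.25626385e+01]), 'ft_force': array([ 0.23192039, -0.60222599,  0.45722691]), 'wrist_torque': array([-0.02020787, -0.01668953,  0.03975753]), 'grip_width': 85.06233329515491}
```

View pics/top0.png

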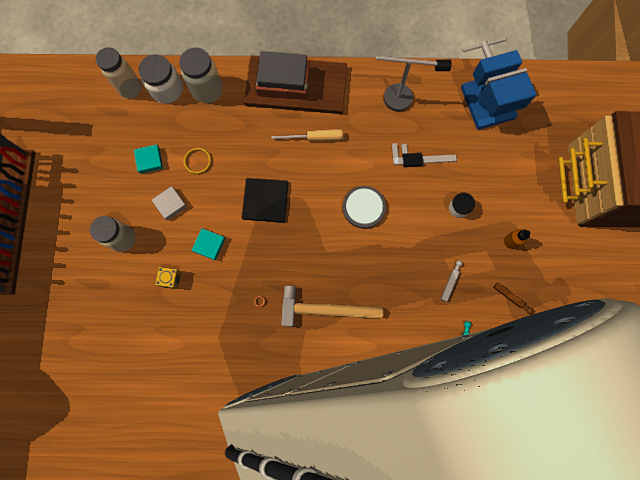

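View pics/scene0.png

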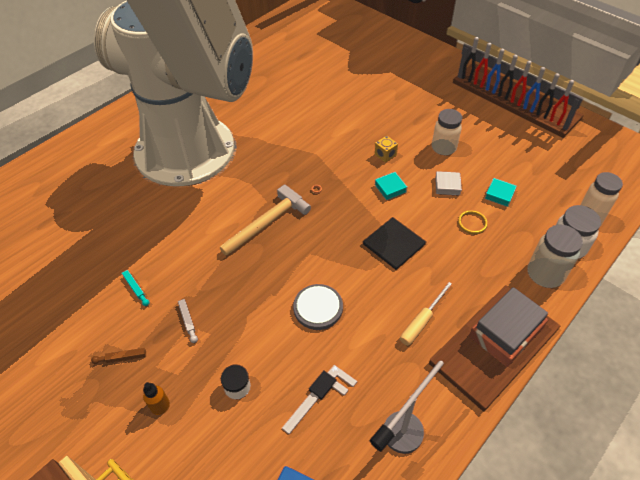

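Candidates. Steel block: grey (169,203); the turquoise (148,159) and (208,244) are decoys. Punch: steel (453,281); turquoise (467,328) and brown (514,297) are decoys. Glass jar: (112,232), to be left, with three similar jars at the back. The doming block (167,277), flux jar (462,204), bottle (518,238), pad (265,200) and pan (364,207) have no rivals.

```bash
cat > h.py <<'E'
import numpy as np, cv2
from bench import manip, cams
from scipy.spatial.transform import Rotation as R
def ray(c,px):
    K=np.array([[c['fx'],0,c['cx']],[0,c['fy'],c['cy']],[0,0,1]])
    s=cv2.undistortPoints(np.array(px,float).reshape(-1,1,2),K,np.array([c['k1'],0,0,0,0]))[:,0]
    d=np.c_[s[:,0],-s[:,1],-np.ones(len(s))]
    return R.from_euler('xyz',c['orientation'],degrees=True).apply(d)
def onz(c,px,z):
    d=ray(c,px); return (c['xyz']+d*((z-c['xyz'][2])/d[:,2])[:,None])
def two(c1,p1,c2,p2):
    a,b=ray(c1,[p1])[0],ray(c2,[p2])[0]
    t=np.linalg.lstsq(np.c_[a,-b],c2['xyz']-c1['xyz'],rcond=None)[0]
    u,v=c1['xyz']+a*t[0],c2['xyz']+b*t[1]; return (u+v)/2,np.linalg.norm(u-v)
def proj(c,p):
    q=R.from_euler('xyz',c['orientation'],degrees=True).inv().apply(np.atleast_2d(p)-c['xyz'])
    s=np.c_[q[:,0]/-q[:,2],-q[:,1]/-q[:,2]]; r=(s**2).sum(1)[:,None]
    return s*(1+c['k1']*r)*[c['fx'],c['fy']]+[c['cx'],c['cy']]
def snap(name,fn):
    c=cams.get_calibration(name); im=cams.grab_frame(name)[:,:,::-1].copy()
    cv2.imwrite(f'pics/{fn}.png',im); return c,im
def grip():
    o=manip.get_obs(); return o['time_s'],np.round(o['eef_pos'],1),np.round(o['eef_rot'],2)
def to(x,y,z,yaw):
    """total offset in tool axes (tool pointing down) and yaw delta to apply"""
    o=manip.get_obs(); r=R.from_euler('xyz',o['eef_rot'],degrees=True)
    d=(yaw-o['eef_rot'][2]+90)%180-90
    off=r.inv().apply(np.array([x,y,z])-o['eef_pos'])
    print('t',round(o['time_s'],2),'at',np.round(o['eef_pos'],1),np.round(o['eef_rot'],2),'off',np.round(off,1),'dyaw',round(d,2),'toolz rad',round(-np.radians(d),4))
E
python3 - <<'E'
from h import *
c=cams.get_calibration('top');s=cams.get_calibration('scene')
for n,p,z in[('pad',(265,200),12),('pan',(364,207),16),('flat',(169,203),20),('dom',(167,277),40),('jar',(463,201),45),('bot',(523,234),92),('punch',(453,281),14),('glass',(106,224),100),('hamhead',(289,305),30),('driver',(310,135),20)]:
    print(n,np.round(onz(c,[p],z)[0]))
E
```

```text
pad [574. 115.  12.]
pan [ 558. -114.   16.]
flat [562. 333.  20.]
dom [389. 318.  40.]
jar [ 566. -334.   45.]
bot [ 480. -442.   92.]
punch [ 389. -311.   14.]
glass [491. 435. 100.]
hamhead [332.  52.  30.]
driver [733.  13.  20.]
```

```bash
python3 - <<'E'
import cv2,numpy as np
a=cv2.imread('pics/top0.png');
l=cv2.resize(a[130:310,80:300],None,fx=2.4,fy=2.4,interpolation=3)[:, :528]
r=cv2.resize(a[180:345,430:545],None,fx=2.3,fy=2.6,interpolation=3)
h=432
r=r[:h];r=cv2.copyMakeBorder(r,0,h-r.shape[0],0,0,cv2.BORDER_CONSTANT)
cv2.imwrite('pics/crop0.png',np.hstack([l,r]))
E
```

```text
(no output)
```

View pics/crop0.png

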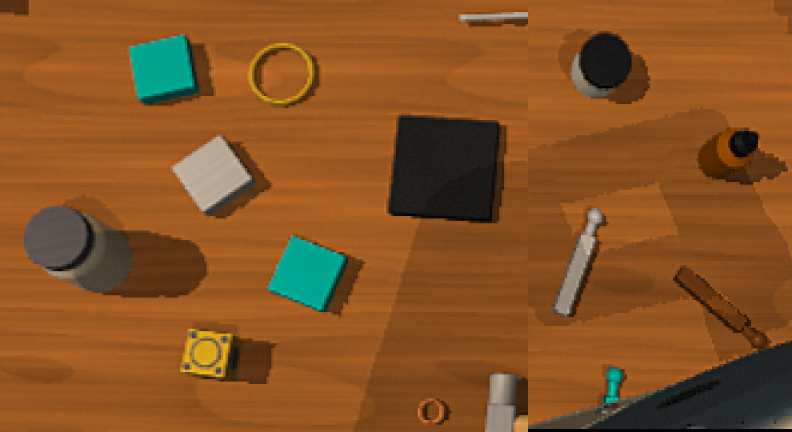

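```bash
python3 - <<'E'
from h import *
c,im=snap('wrist','w0')
print(c, proj(c,[[566,-334,45],[480,-442,92],[389,-311,14]]))
E
```

```text
{'fx': 418.6281910981369, 'fy': 418.6281910981369, 'cx': 324.43219059269603, 'cy': 236.48375743941756, 'k1': -0.04465231001440524, 'xyz': array([ 306.22515542, -549.49919243,  372.59010188]), 'orientation': array([-16.35833261,   0.09590915, -67.37635914])} [[ 168.32066837 -400.92532167]
 [ 266.24246978 -260.66446388]
 [  73.81313212 -113.90197992]]
```

Emit:
play_rows --increments '[{"grip":1,"offset":[0,0,-5],"dr":[0,0,-0.147]},{"grip":1,"offset":[0,0,-5],"dr":[0,0,-0.147]},{"grip":1,"offset":[0,0,-5],"dr":[0,0,-0.147]},{"grip":1,"offset":[0,0,-5],"dr":[0,0,-0.147]},{"grip":1,"offset":[0,0,-5],"dr":[0,0,-0.147]},{"grip":1,"offset":[0,0,-5],"dr":[0,0,-0.147]},{"grip":1,"offset":[0,0,-5],"dr":[0,0,-0.147]},{"grip":1,"offset":[0,0,-5],"dr":[0,0,-0.147]}]'

```text
time_s: 0.95
eef_pos: [239.7, -577.0, 271.1]
eef_rot: [-180.0, -0.0, 90.3]
ft_force: [0.8, -0.5, -0.1]
grip_width: 85.4
```

Emit:
play_rows --increments '[{"grip":1,"offset":[39,12,-4],"dr":[0,0,0]},{"grip":1,"offset":[39,12,-4],"dr":[0,0,0]},{"grip":1,"offset":[39,12,-4],"dr":[0,0,0]},{"grip":1,"offset":[39,12,-4],"dr":[0,0,0]},{"grip":1,"offset":[39,12,-4],"dr":[0,0,0]},{"grip":1,"offset":[39,12,-4],"dr":[0,0,0]},{"grip":1,"offset":[39,12,-4],"dr":[0,0,0]},{"grip":1,"offset":[39,12,-4],"dr":[0,0,0]},{"grip":1,"offset":[39,12,-4],"dr":[0,0,0]},{"grip":1,"offset":[39,12,-4],"dr":[0,0,0]}]'

```text
time_s: 1.95
eef_pos: [360.2, -185.7, 311.4]
eef_rot: [180.0, 0.0, 89.9]
ft_force: [1.1, 0.1, 0.3]
grip_width: 85.1
```

Emit:
play_rows --increments '[{"grip":1,"offset":[39,12,-4],"dr":[0,0,0]},{"grip":1,"offset":[39,12,-4],"dr":[0,0,0]},{"grip":1,"offset":[39,12,-4],"dr":[0,0,0]},{"grip":1,"offset":[39,12,-4],"dr":[0,0,0]},{"grip":1,"offset":[39,12,-4],"dr":[0,0,0]},{"grip":1,"offset":[39,12,-4],"dr":[0,0,0]},{"grip":1,"offset":[39,12,-4],"dr":[0,0,0]},{"grip":1,"offset":[39,12,-4],"dr":[0,0,0]},{"grip":1,"offset":[39,12,-4],"dr":[0,0,0]},{"grip":1,"offset":[39,12,-4],"dr":[0,0,0]},{"grip":1,"offset":[0,0,0],"dr":[0,0,0]},{"grip":1,"offset":[0,0,0],"dr":[0,0,0]}]'

```text
time_s: 3.15
eef_pos: [480.3, 203.1, 350.7]
eef_rot: [-179.9, 0.0, 90.0]
ft_force: [-0.3, -0.2, 0.2]
grip_width: 85.2
```

```bash
python3 - <<'E'
from h import *
c,im=snap('wrist','w1'); print(c); import pickle;pickle.dump(c,open('w1.pkl','wb'))
E
```

```text
{'fx': 418.6281910981369, 'fy': 418.6281910981369, 'cx': 324.43219059269603, 'cy': 236.48375743941756, 'k1': -0.04465231001440524, 'xyz': array([480.83399498, 274.79530058, 492.64301299]), 'orientation': array([-16.37272408,   0.0756351 ,   0.10982754])}
```

View pics/w1.png

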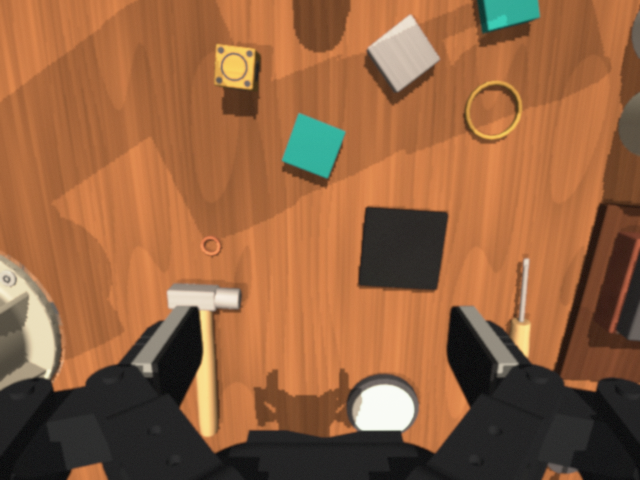

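The wrist view shows the doming block at (235,67), steel block at (403,53), pad at (403,248), pan at (383,407), and turquoise decoys at (314,147) and (508,10). Next I measure them.

```bash
cat > m.py <<'E'
from h import *
def comp(mask,p):
    n,l,st,ce=cv2.connectedComponentsWithStats(mask.astype(np.uint8)); 
    k=l[p[1],p[0]]; assert k>0,('no comp',p); return l==k,st[k]
def sq(c,mask,z):
    """hull -> points on plane z -> min area rect in world"""
    cn=max(cv2.findContours(mask.astype(np.uint8),cv2.RETR_EXTERNAL,cv2.CHAIN_APPROX_NONE)[0],key=cv2.contourArea)[:,0]
    w=onz(c,cn,z)[:,:2].astype(np.float32)
    (x,y),(a,b),t=cv2.minAreaRect(w); return np.round([x,y,a,b,(t+45)%90-45],1)
E
python3 - <<'E'
from m import *
import pickle
im1=cv2.imread('pics/w1.png');c1=pickle.load(open('w1.pkl','rb'));im0=cv2.imread('pics/top0.png');c0=cams.get_calibration('top')
for nm,im,c,pad,fl,do in(('w',im1,c1,(403,248),(403,48),(235,67)),('top',im0,c0,(265,200),(169,200),(160,275))):
    hsv=cv2.cvtColor(im,cv2.COLOR_BGR2HSV);H,S,V=[hsv[:,:,i].astype(int) for i in range(3)]
    m,st=comp(V<60,pad);print(nm,'pad',st,sq(c,m,12))
    print('flat V',V[fl[1],fl[0]],S[fl[1],fl[0]],'dom HSV',hsv[do[1],do[0]])
    for th in(150,170,185):
        try:m,st=comp((S<70)&(V>th),fl);print(' flat',th,st,sq(c,m,20))
        except Exception as e:print(e)
    for th in(110,150,180):
        try:
            m,st=comp((H>17)&(H<35)&(S>110)&(V>th),do);print(' dom',th,st,sq(c,m,40))
        except Exception as e:print(e)
    m,st=comp((S<60)&(V>160),(383,407) if nm=='w' else (364,207));cn=max(cv2.findContours(m.astype(np.uint8),0,1)[0],key=cv2.contourArea)[:,0]
    (x,y),r=cv2.minEnclosingCircle(onz(c,cn,16.5)[:,:2].astype(np.float32));print(' pan',x,y,r)
E
```

```text
w pad [ 359  208   88   81 6081] [573.9 117.7  98.   96.7  -3.6]
flat V 206 40 dom HSV [ 22 155 248]
 flat 150 [ 368   15   71   76 2875] [563.4 337.1  55.1  55.2  37.4]
 flat 170 [ 368   15   71   75 2822] [563.5 337.5  54.5  54.5  37.4]
 flat 185 [ 368   15   71   75 2763] [563.2 337.5  54.6  54.   36.9]
 dom 110 [223  55  22  24 410] [387.8 321.5  21.5  22.   44.9]
 dom 150 [223  55  22  24 410] [387.8 321.5  21.5  22.   44.9]
 dom 180 [223  55  22  24 410] [387.8 321.5  21.5  22.   44.9]
 pan 560.7754516601562 -112.3665771484375 43.42000198364258
top pad [ 242  178   47   45 1788] [573.9 111.7 104.6 101.1  -3.7]
flat V 184 49 dom HSV [ 20 132 145]
 flat 150 [152 187  32  31 536] [565.  337.   53.4  54.6  36.8]
 flat 170 [152 187  32  31 527] [565.1 337.3  53.4  54.2  37.4]
('no comp', (169, 200))
 dom 110 [155 267  22  20 287] [389.5 321.3  40.6  40.3  -5.9]
('no comp', (160, 275))
('no comp', (160, 275))
 pan 561.5463256835938 -113.55516815185547 41.89400100708008
```

Emit:
play_rows --increments '[{"grip":1,"offset":[22.4,13.9,38.4],"dr":[0,0,0]},{"grip":1,"offset":[22.4,13.9,38.4],"dr":[0,0,0]},{"grip":1,"offset":[22.4,13.9,38.4],"dr":[0,0,0]},{"grip":1,"offset":[22.4,13.9,38.4],"dr":[0,0,0]},{"grip":1,"offset":[22.4,13.9,38.4],"dr":[0,0,0]},{"grip":1,"offset":[22.4,13.9,38.4],"dr":[0,0,0]}]'

```text
time_s: 3.8
eef_pos: [564.7, 336.1, 119.6]
eef_rot: [180.0, 0.0, 89.9]
ft_force: [0.8, -0.2, -0.2]
grip_width: 85.4
```

Emit:
play_rows --increments '[{"grip":1,"offset":[0,0,5],"dr":[0,0,0.132]},{"grip":1,"offset":[0,0,5],"dr":[0,0,0.132]},{"grip":1,"offset":[0,0,5],"dr":[0,0,0.132]},{"grip":1,"offset":[0,0,5],"dr":[0,0,0.132]},{"grip":1,"offset":[0,0,5],"dr":[0,0,0.132]},{"grip":1,"offset":[0,0,5],"dr":[0,0,0.132]},{"grip":1,"offset":[0,0,5],"dr":[0,0,0.132]},{"grip":1,"offset":[0,0,0],"dr":[0,0,0]},{"grip":1,"offset":[0,0,0],"dr":[0,0,0]}]'

```text
time_s: 4.7
eef_pos: [564.3, 335.8, 86.1]
eef_rot: [180.0, 0.0, 37.2]
ft_force: [-0.1, 0.3, 0.3]
grip_width: 85.6
```

```bash
python3 - <<'E'
from m import *
c,im=snap('wrist','w2')
hsv=cv2.cvtColor(im,cv2.COLOR_BGR2HSV);S,V=hsv[:,:,1].astype(int),hsv[:,:,2].astype(int)
p=proj(c,[563.4,337.3,20])[0].astype(int);print(p,V[p[1],p[0]])
for t in(150,170,185):
    m,st=comp((S<70)&(V>t),p);print(st,sq(c,m,20))
to(563.4,337.3,2,37.2)
E
```

```text
[320 255] 208
[  268   203   108   100 10428] [564.4 337.4  54.8  54.8  37.2]
[  268   204   107    99 10274] [564.1 337.4  54.3  54.6  37.2]
[  268   204   107    99 10142] [564.1 337.5  54.3  54.2  37.3]
t 4.75 at [564.4 336.2  86.3] [ 1.800e+02 -1.000e-02  3.716e+01] off [-0.1 -1.5 84.3] dyaw 0.04 toolz rad -0.0008
```

View pics/w2.png

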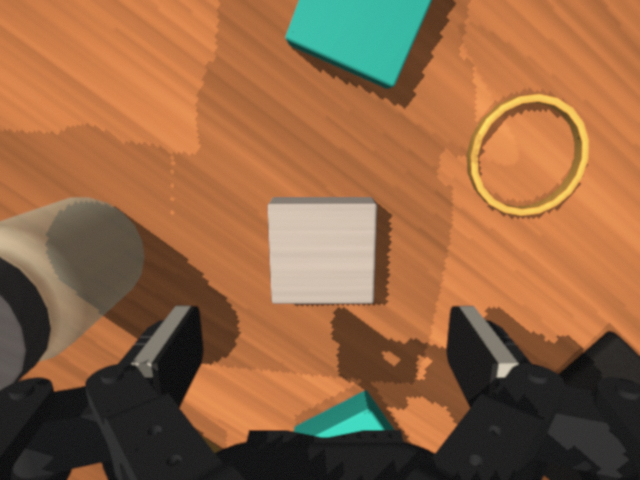

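The crop shows the steel block at (322,252), square between the jaws. The fingers clear the ring, the glass jar and the decoys. Going down to grasp.

Emit:
play_rows --increments '[{"grip":1,"offset":[0.5,-1,25],"dr":[0,0,0]},{"grip":1,"offset":[0,0,25],"dr":[0,0,0]},{"grip":1,"offset":[0,0,20],"dr":[0,0,0]},{"grip":1,"offset":[0,0,12],"dr":[0,0,0]},{"grip":1,"offset":[0,0,0],"dr":[0,0,0]},{"grip":0.3,"offset":[0,0,0],"dr":[0,0,0]},{"grip":0.3,"offset":[0,0,0],"dr":[0,0,0]},{"grip":0.3,"offset":[0,0,0],"dr":[0,0,0]},{"grip":0.3,"offset":[0,0,0],"dr":[0,0,0]},{"grip":0.3,"offset":[0,0,0],"dr":[0,0,0]},{"grip":0.3,"offset":[0,0,0],"dr":[0,0,0]}]' --grip_force 60

```text
time_s: 5.85
eef_pos: [564.9, 338.5, 5.6]
eef_rot: [180.0, -0.1, 37.0]
ft_force: [-0.9, -1.7, 5.7]
grip_width: 54.3
```

Emit:
play_rows --increments '[{"grip":0.3,"offset":[0,0,0],"dr":[0,0,0]},{"grip":0.3,"offset":[0,0,-8],"dr":[0,0,0]},{"grip":0.3,"offset":[0,0,-20],"dr":[0,0,0]},{"grip":0.3,"offset":[0,0,-30],"dr":[0,0,0]},{"grip":0.3,"offset":[0,0,-30],"dr":[0,0,0]},{"grip":0.3,"offset":[0,0,-12],"dr":[0,0,0]}]'

```text
time_s: 6.45
eef_pos: [565.2, 338.8, 107.2]
eef_rot: [180.0, -0.2, 37.0]
ft_force: [0.4, 0.8, -3.8]
grip_width: 54.6
```

Emit:
play_rows --increments '[{"grip":0.3,"offset":[0,0,0],"dr":[0,0,-0.123]},{"grip":0.3,"offset":[0,0,0],"dr":[0,0,-0.123]},{"grip":0.3,"offset":[0,0,0],"dr":[0,0,-0.123]},{"grip":0.3,"offset":[0,0,0],"dr":[0,0,-0.123]},{"grip":0.3,"offset":[0,0,0],"dr":[0,0,-0.123]},{"grip":0.3,"offset":[0,0,0],"dr":[0,0,-0.123]},{"grip":0.3,"offset":[0,0,0],"dr":[0,0,-0.123]},{"grip":0.3,"offset":[0,0,0],"dr":[0,0,0]}]'

```text
time_s: 7.25
eef_pos: [563.4, 337.7, 103.3]
eef_rot: [-179.9, 0.0, 86.4]
ft_force: [0.7, 0.7, -3.5]
grip_width: 54.2
```

```bash
python3 - <<'E'
from h import *
to(573.9,117.7,100,86.5)
E
```

```text
t 7.25 at [563.4 337.7 103.3] [-1.7995e+02  4.0000e-02  8.6440e+01] off [-219.    24.1    3.4] dyaw 0.06 toolz rad -0.001
```

Emit:
play_rows --increments '[{"grip":0.3,"offset":[-36.5,4,0],"dr":[0,0,0]},{"grip":0.3,"offset":[-36.5,4,0],"dr":[0,0,0]},{"grip":0.3,"offset":[-36.5,4,0],"dr":[0,0,0]},{"grip":0.3,"offset":[-36.5,4,0],"dr":[0,0,0]},{"grip":0.3,"offset":[-36.5,4,0],"dr":[0,0,0]},{"grip":0.3,"offset":[-36.5,4,0],"dr":[0,0,0]},{"grip":0.3,"offset":[0,0,20],"dr":[0,0,0]},{"grip":0.3,"offset":[0,0,20],"dr":[0,0,0]},{"grip":0.3,"offset":[0,0,0],"dr":[0,0,0]},{"grip":0.3,"offset":[0,0,0],"dr":[0,0,0]}]'

```text
time_s: 8.25
eef_pos: [573.5, 117.9, 63.8]
eef_rot: [-179.9, 0.0, 86.2]
ft_force: [0.1, 0.0, -4.2]
grip_width: 54.4
```

```bash
python3 - <<'E'
from m import *
to(573.9,117.7,17.6,86.5)
c,im=snap('wrist','w3');o=manip.get_obs()
hsv=cv2.cvtColor(im,cv2.COLOR_BGR2HSV);S,V=hsv[:,:,1].astype(int),hsv[:,:,2].astype(int)
zt=o['eef_pos'][2]-5.6+20
p=proj(c,[*o['eef_pos'][:2],zt])[0].astype(int);print(p,zt)
for t in(150,170):
    m,st=comp((S<70)&(V>t),p);print(st,sq(c,m,zt))
print(np.round(proj(c,[573.9,117.7,12]+np.c_[R.from_euler('z',-3.5,degrees=True).apply([[50,50,0],[50,-50,0],[-50,-50,0],[-50,50,0]])])))
E
```

```text
t 8.25 at [573.5 117.9  63.8] [-1.7994e+02  2.0000e-02  8.6220e+01] off [-0.2  0.4 46.2] dyaw 0.28 toolz rad -0.0048
[324 332] 78.79157822745628
[  204   245   205   159 25108] [567.  120.   59.8  68.7  -3.7]
[  241   259   167   145 21960] [573.8 117.2  55.1  54.2  -3.7]
[[433. 163.]
 [419. 354.]
 [230. 355.]
 [216. 164.]]
```

View pics/w3.png

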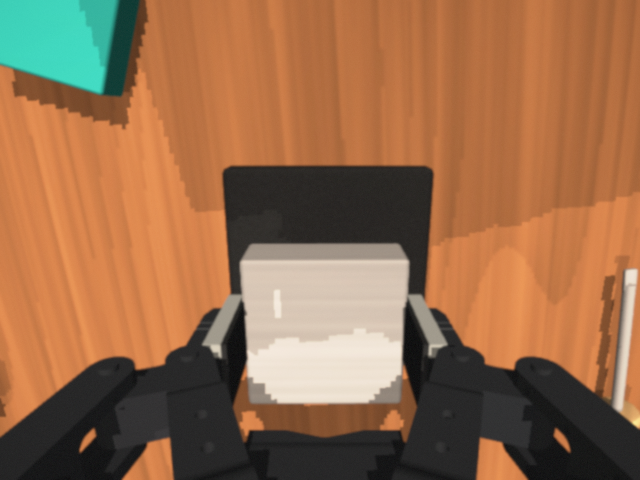

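```bash
python3 - <<'E'
from m import *
import pickle
im=cv2.imread('pics/w3.png');c=cams.get_calibration('wrist');V=im.max(2).astype(int)
def edge(r,a,b):
    g=np.diff(im[r,a:b].astype(float).sum(1));k=np.argmax(abs(g));return a+k+.5
for r in(185,200,215,230): 
    l,rr=edge(r,205,250),edge(r,405,450); w=onz(c,[(l,r),(rr,r)],12); print(r,l,rr,np.round(w[:,:2],1), np.round(w[:,:2].mean(0),1))
for x in(260,300,340,380):
    g=np.diff(im[145:185,x].astype(float).sum(1));k=145+np.argmax(abs(g))+.5;print(x,k,np.round(onz(c,[(x,k)],12),1))
# w1
im=cv2.imread('pics/w1.png');c=pickle.load(open('w1.pkl','rb'))
for r in(220,240,260,280):
    l,rr=edge(r,340,380),edge(r,425,465); w=onz(c,[(l,r),(rr,r)],12); print(r,l,rr,np.round(w[:,:2],1), np.round(w[:,:2].mean(0),1))
E
```

```text
185 222.5 432.5 [[529.5 160.9]
 [627.7 154.6]] [578.6 157.7]
200 223.5 431.5 [[529.  153.8]
 [627.3 147.5]] [578.1 150.6]
215 225.5 430.5 [[529.  146.5]
 [626.8 140.2]] [577.9 143.3]
230 225.5 429.5 [[528.1 139.1]
 [626.4 132.7]] [577.2 135.9]
260 165.5 [[548.  168.7  12. ]]
300 165.5 [[566.5 167.5  12. ]]
340 165.5 [[584.9 166.3  12. ]]
380 165.5 [[603.3 165.2  12. ]]
220 363.5 447.5 [[526.7 154. ]
 [626.5 154.3]] [576.6 154.2]
240 361.5 444.5 [[525.  129.3]
 [625.  129.5]] [575.  129.4]
260 359.5 441.5 [[523.2 103.8]
 [623.4 104. ]] [573.3 103.9]
280 357.5 438.5 [[521.4  77.7]
 [621.9  77.7]] [571.7  77.7]
```

Emit:
play_rows --increments '[{"grip":0.3,"offset":[-0.4,1.8,15],"dr":[0,0,0]},{"grip":0.3,"offset":[0,0,15],"dr":[0,0,0]},{"grip":0.3,"offset":[0,0,10],"dr":[0,0,0]},{"grip":0.3,"offset":[0,0,3],"dr":[0,0,0]},{"grip":0.3,"offset":[0,0,1.5],"dr":[0,0,0]},{"grip":0.3,"offset":[0,0,0],"dr":[0,0,0]},{"grip":0.3,"offset":[0,0,0],"dr":[0,0,0]}]'

```text
time_s: 9.0
eef_pos: [576.0, 117.5, 19.7]
eef_rot: [180.0, -0.0, 86.3]
ft_force: [-0.4, 0.6, -4.0]
grip_width: 54.3
```

Emit:
play_rows --increments '[{"grip":0.3,"offset":[0,0,1.2],"dr":[0,0,0]},{"grip":0.3,"offset":[0,0,0],"dr":[0,0,0]}]'

```text
time_s: 9.2
eef_pos: [575.8, 117.4, 18.4]
eef_rot: [180.0, -0.0, 86.3]
ft_force: [-0.4, 0.0, -3.4]
grip_width: 54.3
```

Emit:
play_rows --increments '[{"grip":0.3,"offset":[0,0,1],"dr":[0,0,0]},{"grip":0.3,"offset":[0,0,0],"dr":[0,0,0]}]'

```text
time_s: 9.4
eef_pos: [575.8, 117.4, 17.6]
eef_rot: [180.0, -0.0, 86.3]
ft_force: [-1.7, -0.1, 1.8]
grip_width: 54.4
```

Emit:
play_rows --increments '[{"grip":0.3,"offset":[0,0,0.8],"dr":[0,0,0]},{"grip":0.3,"offset":[0,0,0],"dr":[0,0,0]}]'

```text
time_s: 9.6
eef_pos: [575.9, 117.4, 17.6]
eef_rot: [180.0, -0.0, 86.3]
ft_force: [-4.1, -1.7, 12.2]
grip_width: 54.8
```

Emit:
play_rows --increments '[{"grip":0.9,"offset":[0,0,0],"dr":[0,0,0]},{"grip":0.9,"offset":[0,0,0],"dr":[0,0,0]},{"grip":0.9,"offset":[0,0,0],"dr":[0,0,0]},{"grip":0.9,"offset":[0,0,0],"dr":[0,0,0]},{"grip":1,"offset":[0,0,-10],"dr":[0,0,0]},{"grip":1,"offset":[0,0,-35],"dr":[0,0,0]},{"grip":1,"offset":[0,0,-45],"dr":[0,0,0]},{"grip":1,"offset":[0,0,-45],"dr":[0,0,0]},{"grip":1,"offset":[0,0,0],"dr":[0,0,0]},{"grip":1,"offset":[0,0,0],"dr":[0,0,0]}]'

```text
time_s: 10.6
eef_pos: [576.4, 117.6, 153.1]
eef_rot: [179.8, -0.0, 86.3]
ft_force: [-1.1, 0.1, -0.6]
grip_width: 85.2
```

```bash
python3 - <<'E'
from m import *
to(389.5,321.3,100,84.1)
c,im=snap('wrist','w4')
hsv=cv2.cvtColor(im,cv2.COLOR_BGR2HSV);S,V=hsv[:,:,1].astype(int),hsv[:,:,2].astype(int)
p=proj(c,[575.8,117,32])[0].astype(int);print(p)
for t in(150,170,185):
    m,st=comp((S<70)&(V>t),p);print(st,sq(c,m,32))
q=proj(c,[575.8,155,12])[0].astype(int)
m2,st=comp((V<60)|((S<70)&(V>60)),q);m2=cv2.morphologyEx(m2.astype(np.uint8),cv2.MORPH_OPEN,np.ones((9,9)));print(st,sq(c,m2>0,12))
cv2.imwrite('pics/c4.png',im[100:420,120:540])
E
```

```text
t 10.6 at [576.4 117.6 153.1] [ 1.7982e+02 -5.0000e-02  8.6330e+01] off [ 191.3 -199.8   52.7] dyaw -2.23 toolz rad 0.0389
[322 229]
[ 280  186   87   85 7130] [576.3 117.1  56.7  55.3  -3.7]
[ 280  189   87   82 6917] [576.3 116.1  54.8  55.1  -3.6]
[ 280  189   87   82 6850] [576.2 116.1  54.8  54.9  -3.6]
[  250   152   144   135 18656] [575.3 116.9  96.5  96.8  -3.6]
```

View pics/c4.png

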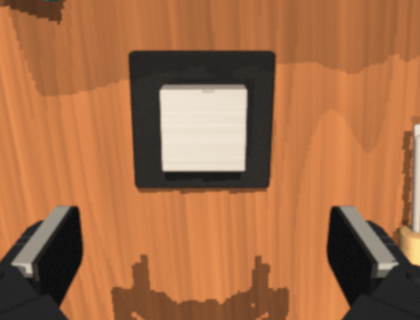

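Steel block is about 1 mm from the pad centre and square. Next, the doming block.

Emit:
play_rows --increments '[{"grip":1,"offset":[27.3,-28.5,7.5],"dr":[0,0,0]},{"grip":1,"offset":[27.3,-28.5,7.5],"dr":[0,0,0]},{"grip":1,"offset":[27.3,-28.5,7.5],"dr":[0,0,0]},{"grip":1,"offset":[27.3,-28.5,7.5],"dr":[0,0,0]},{"grip":1,"offset":[27.3,-28.5,7.5],"dr":[0,0,0]},{"grip":1,"offset":[27.3,-28.5,7.5],"dr":[0,0,0]},{"grip":1,"offset":[27.3,-28.5,7.5],"dr":[0,0,0]},{"grip":1,"offset":[0,0,0],"dr":[0,0,0.039]},{"grip":1,"offset":[0,0,0],"dr":[0,0,0]},{"grip":1,"offset":[0,0,0],"dr":[0,0,0]}]'

```text
time_s: 11.65
eef_pos: [388.3, 320.3, 98.0]
eef_rot: [-179.9, 0.1, 84.2]
ft_force: [1.0, -0.9, -0.1]
grip_width: 85.3
```

```bash
python3 - <<'E'
from m import *
to(389.5,321.3,12,84.1)
c,im=snap('wrist','w5')
hsv=cv2.cvtColor(im,cv2.COLOR_BGR2HSV);H,S,V=[hsv[:,:,i].astype(int) for i in range(3)]
p=proj(c,[389.5,321.3,40])[0].astype(int);print(p)
cr=im[max(0,p[1]-90):p[1]+90,p[0]-100:p[0]+100];cv2.imwrite('pics/c5.png',cv2.resize(cr,None,fx=3,fy=3))
for t in(150,180,200):
  m=((H>17)&(H<35)&(S>110)&(V>t)).astype(np.uint8); m=cv2.morphologyEx(m,cv2.MORPH_CLOSE,np.ones((15,15)))
  try:m,st=comp(m,p);print(t,st,sq(c,m,40))
  except AssertionError as e:print(e)
E
```

```text
t 11.65 at [388.3 320.3  98. ] [-1.7993e+02  8.0000e-02  8.4160e+01] off [ 1.2  1.2 86. ] dyaw -0.06 toolz rad 0.0011
[325 258]
150 [ 285  205   78   89 6227] [388.7 325.9  46.3  38.2  -6.7]
180 [ 285  213   78   81 5767] [388.5 324.   42.7  38.2  -6.3]
200 [ 285  219   78   74 5529] [388.3 322.6  39.   38.2  -6.3]
```

View pics/c5.png

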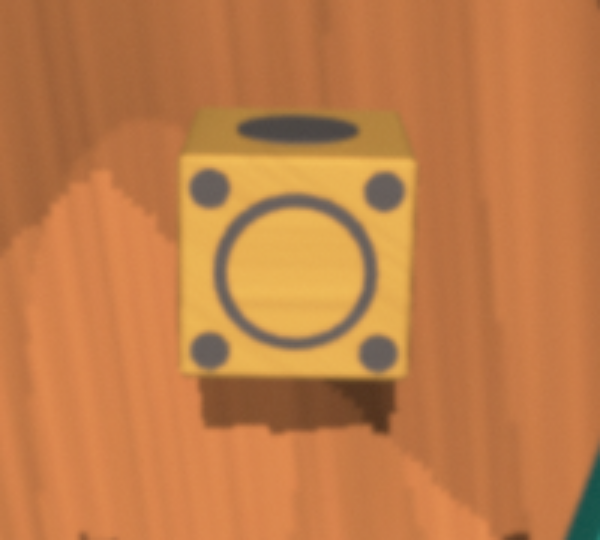

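Emit:
play_rows --increments '[{"grip":1,"offset":[1.6,0.3,25],"dr":[0,0,0.01]},{"grip":1,"offset":[0,0,25],"dr":[0,0,0]},{"grip":1,"offset":[0,0,25],"dr":[0,0,0]},{"grip":1,"offset":[0,0,11],"dr":[0,0,0]},{"grip":0.1,"offset":[0,0,0],"dr":[0,0,0]},{"grip":0.1,"offset":[0,0,0],"dr":[0,0,0]},{"grip":0.1,"offset":[0,0,0],"dr":[0,0,0]},{"grip":0.1,"offset":[0,0,0],"dr":[0,0,0]},{"grip":0.1,"offset":[0,0,0],"dr":[0,0,0]},{"grip":0.1,"offset":[0,0,0],"dr":[0,0,0]},{"grip":0.1,"offset":[0,0,0],"dr":[0,0,0]}]'

```text
time_s: 12.8
eef_pos: [389.7, 322.8, 14.1]
eef_rot: [179.9, -0.1, 83.5]
ft_force: [-0.5, -1.2, 6.1]
grip_width: 38.9
```

Emit:
play_rows --increments '[{"grip":0.1,"offset":[0,0,-10],"dr":[0,0,0]},{"grip":0.1,"offset":[0,0,-30],"dr":[0,0,0]},{"grip":0.1,"offset":[0,0,-30],"dr":[0,0,0]},{"grip":0.1,"offset":[0,0,-30],"dr":[0,0,-0.051]},{"grip":0.1,"offset":[0,0,0],"dr":[0,0,0]},{"grip":0.1,"offset":[0,0,0],"dr":[0,0,0]}]'

```text
time_s: 13.4
eef_pos: [389.2, 322.5, 113.3]
eef_rot: [179.9, -0.1, 86.4]
ft_force: [0.8, -0.8, -6.9]
grip_width: 39.3
```

```bash
python3 - <<'E'
from m import *
to(576,116.6,100,86.4)
E
```

```text
t 13.4 at [389.2 322.5 113.3] [ 1.7994e+02 -6.0000e-02  8.6400e+01] off [-193.7  199.3   13.3] dyaw 0.0 toolz rad -0.0001
```

Emit:
play_rows --increments '[{"grip":0.1,"offset":[-27.7,28.5,4],"dr":[0,0,0]},{"grip":0.1,"offset":[-27.7,28.5,4],"dr":[0,0,0]},{"grip":0.1,"offset":[-27.7,28.5,4],"dr":[0,0,0]},{"grip":0.1,"offset":[-27.7,28.5,4],"dr":[0,0,0]},{"grip":0.1,"offset":[-27.7,28.5,4],"dr":[0,0,0]},{"grip":0.1,"offset":[-27.7,28.5,4],"dr":[0,0,0]},{"grip":0.1,"offset":[-27.7,28.5,4],"dr":[0,0,0]},{"grip":0.1,"offset":[0,0,8],"dr":[0,0,0]},{"grip":0.1,"offset":[0,0,0],"dr":[0,0,0]},{"grip":0.1,"offset":[0,0,0],"dr":[0,0,0]}]'

```text
time_s: 14.4
eef_pos: [574.4, 116.7, 75.3]
eef_rot: [-179.8, 0.0, 86.4]
ft_force: [0.1, 0.7, -6.0]
grip_width: 39.3
```

```bash
python3 - <<'E'
from m import *
to(576,116.6,46,86.4)
c,im=snap('wrist','w6');o=manip.get_obs();zt=o['eef_pos'][2]-14.1+40
print('pred corners top',np.round(proj(c,[*o['eef_pos'][:2],zt]+R.from_euler('z',-3.6,degrees=True).apply([[20,20,0],[20,-20,0],[-20,-20,0],[-20,20,0]]))))
cv2.imwrite('pics/c6.png',im[140:480,110:540])
E
```

```text
t 14.4 at [574.4 116.7  75.3] [-1.7979e+02  4.0000e-02  8.6420e+01] off [ 0.1  1.7 29.3] dyaw -0.02 toolz rad 0.0004
pred corners top [[391. 292.]
 [385. 404.]
 [263. 404.]
 [257. 292.]]
```

View pics/c6.png

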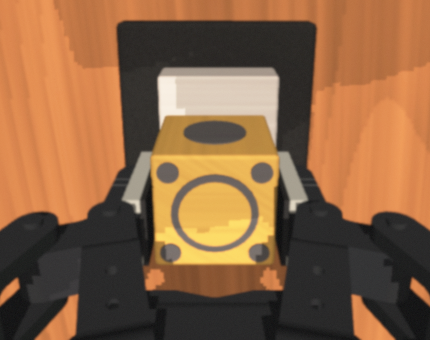

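Emit:
play_rows --increments '[{"grip":0.1,"offset":[-0.2,1.6,10],"dr":[0,0,0]},{"grip":0.1,"offset":[0,0,10],"dr":[0,0,0]},{"grip":0.1,"offset":[0,0,6],"dr":[0,0,0]},{"grip":0.1,"offset":[0,0,1.5],"dr":[0,0,0]},{"grip":0.1,"offset":[0,0,0],"dr":[0,0,0]},{"grip":0.1,"offset":[0,0,0],"dr":[0,0,0]}]'

```text
time_s: 15.05
eef_pos: [578.1, 116.3, 49.6]
eef_rot: [180.0, -0.0, 86.5]
ft_force: [0.7, -0.5, -6.1]
grip_width: 39.1
```

Emit:
play_rows --increments '[{"grip":0.1,"offset":[0,0,1],"dr":[0,0,0]},{"grip":0.1,"offset":[0,0,0],"dr":[0,0,0]}]'

```text
time_s: 15.25
eef_pos: [578.1, 116.2, 48.6]
eef_rot: [180.0, -0.0, 86.4]
ft_force: [0.1, 0.6, -6.8]
grip_width: 39.1
```

Emit:
play_rows --increments '[{"grip":0.1,"offset":[0,0,0.8],"dr":[0,0,0]},{"grip":0.1,"offset":[0,0,0],"dr":[0,0,0]}]'

```text
time_s: 15.45
eef_pos: [577.9, 116.2, 47.6]
eef_rot: [180.0, -0.0, 86.4]
ft_force: [-0.5, 0.4, -6.2]
grip_width: 39.2
```

Emit:
play_rows --increments '[{"grip":0.1,"offset":[0.2,-1.9,0],"dr":[0,0,0]},{"grip":0.1,"offset":[0,0,0.8],"dr":[0,0,0]},{"grip":0.1,"offset":[0,0,0],"dr":[0,0,0]}]'

```text
time_s: 15.75
eef_pos: [575.9, 116.6, 46.7]
eef_rot: [-180.0, 0.0, 86.4]
ft_force: [0.4, 0.4, -5.1]
grip_width: 38.9
```

Emit:
play_rows --increments '[{"grip":0.1,"offset":[0,0,0.8],"dr":[0,0,0]},{"grip":0.1,"offset":[0,0,0],"dr":[0,0,0]}]'

```text
time_s: 15.95
eef_pos: [576.1, 116.6, 46.2]
eef_rot: [180.0, -0.0, 86.4]
ft_force: [-1.3, 0.1, -2.6]
grip_width: 38.8
```

Contact is starting: the load is coming off at z = 46.2, as expected. One more small step, then release and look.

Emit:
play_rows --increments '[{"grip":0.1,"offset":[0,0,0.5],"dr":[0,0,0]},{"grip":0.1,"offset":[0,0,0],"dr":[0,0,0]},{"grip":0.7,"offset":[0,0,0],"dr":[0,0,0]},{"grip":0.8,"offset":[0,0,0],"dr":[0,0,0]},{"grip":0.8,"offset":[0,0,0],"dr":[0,0,0]},{"grip":0.8,"offset":[0,0,0],"dr":[0,0,0]},{"grip":0.8,"offset":[0,0,-15],"dr":[0,0,0]},{"grip":1,"offset":[0,0,-40],"dr":[0,0,0]},{"grip":1,"offset":[0,0,-45],"dr":[0,0,0]},{"grip":1,"offset":[0,0,-45],"dr":[0,0,0]},{"grip":1,"offset":[0,0,0],"dr":[0,0,0]},{"grip":1,"offset":[0,0,0],"dr":[0,0,0]}]'

```text
time_s: 17.15
eef_pos: [576.8, 116.7, 192.6]
eef_rot: [179.8, -0.1, 86.4]
ft_force: [-0.6, 0.8, -0.3]
grip_width: 85.1
```

```bash
python3 - <<'E'
from m import *
c,im=snap('wrist','w7')
hsv=cv2.cvtColor(im,cv2.COLOR_BGR2HSV);H,S,V=[hsv[:,:,i].astype(int) for i in range(3)]
p=proj(c,[576,116.6,72])[0].astype(int);print(p)
for t in(180,200,220):
  m=((H>17)&(H<35)&(S>90)&(V>t)).astype(np.uint8); m=cv2.morphologyEx(m,cv2.MORPH_CLOSE,np.ones((15,15)))
  try:m,st=comp(m,p);print(t,st,sq(c,m,72))
  except AssertionError as e:print(e)
cv2.imwrite('pics/c7.png',cv2.resize(im[p[1]-100:p[1]+100,p[0]-120:p[0]+120],None,fx=2.5,fy=2.5))
to(566,-334,150,90)
E
```

```text
[321 228]
180 [ 293  200   60   59 3522] [576.4 116.2  39.1  39.   -3.5]
200 [ 293  200   60   59 3500] [576.4 116.1  39.1  39.   -3.5]
220 [ 293  201   60   58 3438] [576.3 115.8  38.5  38.8  -3.5]
t 17.2 at [575.8 116.5 190.9] [ 1.7997e+02 -1.0000e-02  8.6450e+01] off [-450.3   18.1   40.9] dyaw 3.55 toolz rad -0.062
```

View pics/c7.png

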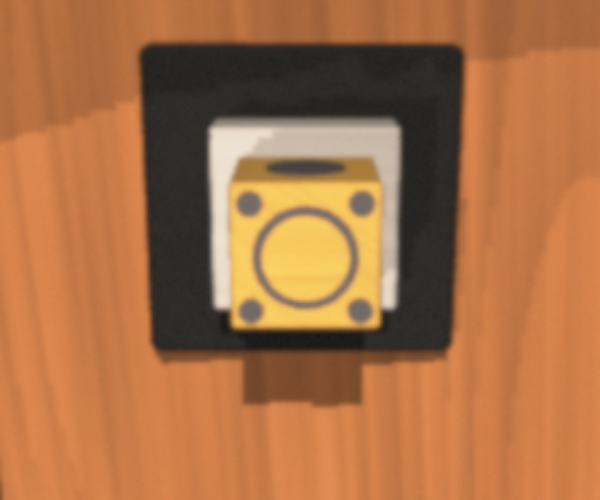

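Stack checks out: the doming block is at (576.4,116.2), −3.5°, and the steel block at (576.3,116.3), −3.6°. Next I look at the right-hand group from above.

Emit:
play_rows --increments '[{"grip":1,"offset":[0,0,-10],"dr":[0,0,-0.062]},{"grip":1,"offset":[-41.6,-7.6,-10],"dr":[0,0,0]},{"grip":1,"offset":[-41.6,-7.6,-10],"dr":[0,0,0]},{"grip":1,"offset":[-41.6,-7.6,-10],"dr":[0,0,0]},{"grip":1,"offset":[-41.6,-7.6,-10],"dr":[0,0,0]},{"grip":1,"offset":[-41.6,-7.6,-10],"dr":[0,0,0]},{"grip":1,"offset":[-41.6,-7.6,-10],"dr":[0,0,0]},{"grip":1,"offset":[-41.6,-7.6,-10],"dr":[0,0,0]},{"grip":1,"offset":[-41.6,-7.6,-10],"dr":[0,0,0]},{"grip":1,"offset":[-41.6,-7.6,-10],"dr":[0,0,0]},{"grip":1,"offset":[-41.6,-7.6,-10],"dr":[0,0,0]},{"grip":1,"offset":[0,0,0],"dr":[0,0,0]}]'

```text
time_s: 18.4
eef_pos: [498.9, -303.7, 300.0]
eef_rot: [-179.9, 0.1, 89.8]
ft_force: [1.0, 0.3, 0.8]
grip_width: 85.6
```

```bash
python3 - <<'E'
from m import *
c,im=snap('wrist','w8');import pickle;pickle.dump(c,open('w8.pkl','wb'));print(grip())
print(proj(c,[[566,-334,45],[480,-442,92],[389,-311,14]]))
E
```

```text
(18.45, array([ 499. , -301.3,  299.2]), array([-1.799e+02, -5.000e-02,  8.980e+01]))
[[392.89923866 221.82557998]
 [304.65028564 345.00591561]
 [218.4622558  193.34044917]]
```

View pics/w8.png

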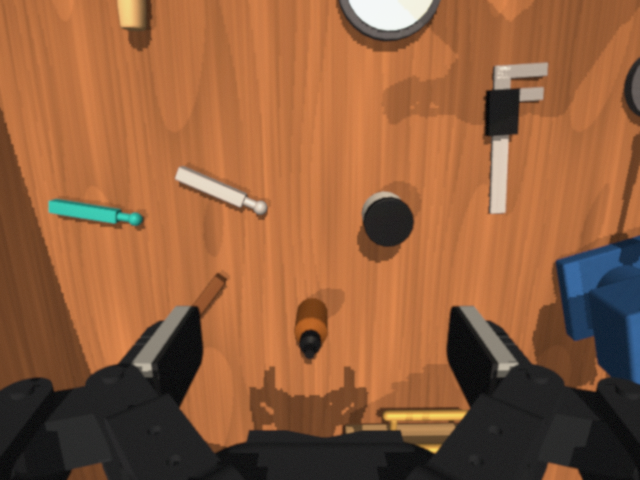

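The view shows the jar lid at (388,222), bottle cap at (310,342), and steel punch from (178,174) to ball (261,208). The turquoise (95,213) and brown (212,292) look-alikes are also there.

```bash
python3 - <<'E'
from m import *
import pickle
im=cv2.imread('pics/w8.png');c=pickle.load(open('w8.pkl','rb'))
hsv=cv2.cvtColor(im,cv2.COLOR_BGR2HSV);H,S,V=[hsv[:,:,i].astype(int) for i in range(3)]
def cont(m):return max(cv2.findContours(m.astype(np.uint8),0,1)[0],key=cv2.contourArea)[:,0]
m,st=comp(V<60,(388,222));w=onz(c,cont(m),45)[:,:2].astype(np.float32);print('jar',st,cv2.minEnclosingCircle(w),cv2.fitEllipse(w))
m,st=comp(V<60,(310,343));print('cap',st);(x,y),r=cv2.minEnclosingCircle(cont(m))
print('bottle cap z~85',onz(c,[(x,y)],85),r)
# bottle body base/lower circle: orange mask
m,st=comp((S>190)&(V<140)&(V>40)&(H<15),(312,312));print('body',st); print('body mid at z25',onz(c,[(311.5,313)],25), 'sil left/right at row 320', np.where(m[315])[0][[0,-1]])
m,st=comp((S<80)&(V>140),(215,188));cn=cont(m);w=onz(c,cn,12)[:,:2].astype(np.float32);r=cv2.minAreaRect(w);print('punch',st,r);print(cv2.boxPoints(r))
to(566,-334,10,90)
E
```

```text
jar [ 364  198   49   48 1833] ((560.6151733398438, -334.3251647949219), 24.363636016845703) ((560.9791870117188, -334.07611083984375), (46.51579284667969, 47.93931198120117), 26.85504913330078)
cap [300 331  21  27 420]
bottle cap z~85 [[ 484.78740945 -444.95702003   85.        ]] 13.472969055175781
body [296 299  31  29 524]
body mid at z25 [[ 484.42606078 -442.31487922   25.        ]] sil left/right at row 320 [298 325]
punch [ 175  167   92   46 1332] ((391.42279052734375, -308.8289794921875), (16.731264114379883, 98.03675079345703), 65.71226501464844)
[[ 343.30203 -296.292  ]
 [ 432.66165 -336.6164 ]
 [ 439.54355 -321.36597]
 [ 350.18393 -281.04156]]
t 18.45 at [ 499.  -301.3  299.2] [-1.799e+02 -5.000e-02  8.980e+01] off [-32.7  67.6 289.1] dyaw 0.2 toolz rad -0.0035
```

Emit:
play_rows --increments '[{"grip":1,"offset":[-5.5,10.3,35],"dr":[0,0,0]},{"grip":1,"offset":[-5.5,10.3,35],"dr":[0,0,0]},{"grip":1,"offset":[-5.5,10.3,35],"dr":[0,0,0]},{"grip":1,"offset":[-5.5,10.3,35],"dr":[0,0,0]},{"grip":1,"offset":[-5.5,10.3,35],"dr":[0,0,0]},{"grip":1,"offset":[-5.5,10.3,35],"dr":[0,0,0]},{"grip":1,"offset":[0,0,0],"dr":[0,0,0]},{"grip":1,"offset":[0,0,0],"dr":[0,0,0]}]'

```text
time_s: 19.25
eef_pos: [561.0, -330.8, 89.3]
eef_rot: [-179.8, -0.1, 90.0]
ft_force: [0.4, -0.8, 1.0]
grip_width: 85.7
```

```bash
python3 - <<'E'
from m import *
to(560.8,-334.2,8,90)
c,im=snap('wrist','w9')
V=im.max(2);p=proj(c,[560.8,-334.2,45])[0].astype(int);print(p)
m,st=comp(V<60,p);cn=max(cv2.findContours(m.astype(np.uint8),0,1)[0],key=cv2.contourArea)[:,0];print(st,cv2.fitEllipse(onz(c,cn,45)[:,:2].astype(np.float32)))
E
```

```text
t 19.25 at [ 561.  -330.8   89.3] [-1.7982e+02 -1.2000e-01  9.0050e+01] off [-3.6  0.  81.3] dyaw -0.05 toolz rad 0.0008
[323 277]
[ 277  226  100   98 7643] ((562.217529296875, -333.70068359375), (46.90813446044922, 49.696502685546875), 177.76820373535156)
```

Emit:
play_rows --increments '[{"grip":1,"offset":[-2.9,1,25],"dr":[0,0,0]},{"grip":1,"offset":[0,0,25],"dr":[0,0,0]},{"grip":1,"offset":[0,0,21],"dr":[0,0,0]},{"grip":1,"offset":[0,0,10],"dr":[0,0,0]},{"grip":0.3,"offset":[0,0,0],"dr":[0,0,0]},{"grip":0.3,"offset":[0,0,0],"dr":[0,0,0]},{"grip":0.3,"offset":[0,0,0],"dr":[0,0,0]},{"grip":0.3,"offset":[0,0,0],"dr":[0,0,0]},{"grip":0.3,"offset":[0,0,0],"dr":[0,0,0]},{"grip":0.3,"offset":[0,0,0],"dr":[0,0,0]},{"grip":0.3,"offset":[0,0,0],"dr":[0,0,0]}]' --grip_force 35

```text
time_s: 20.4
eef_pos: [563.8, -335.9, 11.5]
eef_rot: [179.9, 0.1, 90.0]
ft_force: [-1.0, 1.4, 6.8]
grip_width: 49.1
```

Emit:
play_rows --increments '[{"grip":0.3,"offset":[0,0,-10],"dr":[0,0,0]},{"grip":0.3,"offset":[0,0,-25],"dr":[0,0,0]},{"grip":0.3,"offset":[0,0,-25],"dr":[0,0,0]},{"grip":0.3,"offset":[0,0,0],"dr":[0,0,0]},{"grip":0.3,"offset":[0,0,0],"dr":[0,0,0]}]'

```text
time_s: 20.9
eef_pos: [563.3, -335.6, 70.7]
eef_rot: [179.9, 0.1, 90.0]
ft_force: [0.2, 0.0, -0.6]
grip_width: 49.0
```

```bash
python3 - <<'E'
from m import *
to(568.4,1.9,60,86.4)
E
```

```text
t 20.9 at [ 563.3 -335.6   70.7] [1.799e+02 6.000e-02 9.000e+01] off [337.5   5.1  10.3] dyaw -3.6 toolz rad 0.0628
```

Emit:
play_rows --increments '[{"grip":0.3,"offset":[20,0.5,0],"dr":[0,0,0]},{"grip":0.3,"offset":[37,0.5,0],"dr":[0,0,0]},{"grip":0.3,"offset":[37,0.5,0],"dr":[0,0,0]},{"grip":0.3,"offset":[37,0.5,0],"dr":[0,0,0]},{"grip":0.3,"offset":[37,0.5,0],"dr":[0,0,0]},{"grip":0.3,"offset":[37,0.5,0],"dr":[0,0,0]},{"grip":0.3,"offset":[37,0.5,0],"dr":[0,0,0]},{"grip":0.3,"offset":[37,0.5,0],"dr":[0,0,0]},{"grip":0.3,"offset":[37,0.5,0],"dr":[0,0,0]},{"grip":0.3,"offset":[20,0.5,20],"dr":[0,0,0]},{"grip":0.3,"offset":[0,0,0],"dr":[0,0,0]},{"grip":0.3,"offset":[0,0,0],"dr":[0,0,0]}]'

```text
time_s: 22.1
eef_pos: [566.5, 1.3, 48.5]
eef_rot: [-179.8, 0.0, 90.1]
ft_force: [-0.4, -0.3, -0.8]
grip_width: 48.9
```

```bash
python3 - <<'E'
from m import *
to(568.4,1.9,11.5,90)
c,im=snap('wrist','w10');o=manip.get_obs();zt=o['eef_pos'][2]-11.5+45
p=proj(c,[*o['eef_pos'][:2],zt])[0];print(p)
# lid outline in column through centre: print V profile
V=im.max(2).astype(int);x=int(p[0]);print([(r,V[r,x]) for r in range(int(p[1])-80,min(479,int(p[1])+90),4)])
print(np.round(proj(c,[[o['eef_pos'][0],o['eef_pos'][1]+d,zt] for d in(25,-25)])))
E
```

```text
t 22.1 at [566.5   1.3  48.5] [-1.7984e+02  1.0000e-02  9.0090e+01] off [ 0.6  2.  37. ] dyaw -0.09 toolz rad 0.0016
[324.83974016 367.71142987]
[(287, np.int64(47)), (291, np.int64(58)), (295, np.int64(44)), (299, np.int64(44)), (303, np.int64(45)), (307, np.int64(43)), (311, np.int64(46)), (315, np.int64(42)), (319, np.int64(43)), (323, np.int64(43)), (327, np.int64(42)), (331, np.int64(41)), (335, np.int64(41)), (339, np.int64(43)), (343, np.int64(43)), (347, np.int64(41)), (351, np.int64(43)), (355, np.int64(43)), (359, np.int64(43)), (363, np.int64(42)), (367, np.int64(43)), (371, np.int64(41)), (375, np.int64(42)), (379, np.int64(41)), (383, np.int64(44)), (387, np.int64(51)), (391, np.int64(50)), (395, np.int64(49)), (399, np.int64(49)), (403, np.int64(50)), (407, np.int64(48)), (411, np.int64(49)), (415, np.int64(46)), (419, np.int64(46)), (423, np.int64(33)), (427, np.int64(140)), (431, np.int64(240)), (435, np.int64(236)), (439, np.int64(54)), (443, np.int64(40)), (447, np.int64(47)), (451, np.int64(49)), (455, np.int64(50))]
[[325. 290.]
 [325. 436.]]
```

Emit:
play_rows --increments '[{"grip":0.3,"offset":[0,0,15],"dr":[0,0,0]},{"grip":0.3,"offset":[0,0,15],"dr":[0,0,0]},{"grip":0.3,"offset":[0,0,2],"dr":[0,0,0]},{"grip":0.3,"offset":[0,0,0],"dr":[0,0,0]},{"grip":0.3,"offset":[0,0,0],"dr":[0,0,0]}]'

```text
time_s: 22.65
eef_pos: [567.9, 0.4, 17.4]
eef_rot: [-180.0, -0.0, 90.0]
ft_force: [0.9, 0.8, 0.4]
grip_width: 48.9
```

Emit:
play_rows --increments '[{"grip":0.3,"offset":[0.2,0.5,3],"dr":[0,0,0]},{"grip":0.3,"offset":[0,0,1.4],"dr":[0,0,0]},{"grip":0.3,"offset":[0,0,0],"dr":[0,0,0]}]'

```text
time_s: 22.95
eef_pos: [568.4, 0.9, 13.1]
eef_rot: [180.0, -0.0, 90.0]
ft_force: [0.0, 0.8, -1.3]
grip_width: 48.7
```

Emit:
play_rows --increments '[{"grip":0.3,"offset":[0,0,1],"dr":[0,0,0]},{"grip":0.3,"offset":[0,0,0],"dr":[0,0,0]}]'

```text
time_s: 23.15
eef_pos: [568.3, 0.9, 12.1]
eef_rot: [-180.0, 0.0, 90.0]
ft_force: [-0.1, -0.2, -1.1]
grip_width: 49.0
```

Emit:
play_rows --increments '[{"grip":0.3,"offset":[0,0,0.8],"dr":[0,0,0]},{"grip":0.3,"offset":[0,0,0],"dr":[0,0,0]}]'

```text
time_s: 23.35
eef_pos: [568.4, 0.9, 11.5]
eef_rot: [180.0, -0.0, 90.0]
ft_force: [-1.4, 0.4, 1.9]
grip_width: 48.9
```

Emit:
play_rows --increments '[{"grip":0.8,"offset":[0,0,0],"dr":[0,0,0]},{"grip":1,"offset":[0,0,0],"dr":[0,0,0]},{"grip":1,"offset":[0,0,0],"dr":[0,0,0]},{"grip":1,"offset":[0,0,0],"dr":[0,0,0]},{"grip":1,"offset":[0,0,-15],"dr":[0,0,0]},{"grip":1,"offset":[0,0,-40],"dr":[0,0,0]},{"grip":1,"offset":[0,0,-45],"dr":[0,0,0]},{"grip":1,"offset":[0,0,-45],"dr":[0,0,0]},{"grip":1,"offset":[0,0,-45],"dr":[0,0,0]},{"grip":1,"offset":[0,0,-45],"dr":[0,0,0]},{"grip":1,"offset":[0,0,0],"dr":[0,0,0]},{"grip":1,"offset":[0,0,0],"dr":[0,0,0]}]'

```text
time_s: 24.55
eef_pos: [568.8, 0.9, 248.3]
eef_rot: [179.8, -0.0, 90.0]
ft_force: [-0.2, 0.2, -0.1]
grip_width: 85.0
```

```bash
python3 - <<'E'
from m import *
to(484.6,-443.5,150,90)
c,im=snap('wrist','w11')
hsv=cv2.cvtColor(im,cv2.COLOR_BGR2HSV);S,V=hsv[:,:,1].astype(int),hsv[:,:,2].astype(int)
def fe(m,z):
    cn=max(cv2.findContours(m.astype(np.uint8),0,1)[0],key=cv2.contourArea)[:,0];w=onz(c,cn,z)[:,:2].astype(np.float32);return cv2.fitEllipse(w),cv2.minEnclosingCircle(w)
p=proj(c,[568.4,1.9,45])[0].astype(int);m,st=comp(V<60,p);print('jar',p,st,fe(m,45))
p=proj(c,[561,-113,16.5])[0].astype(int)
try:m,st=comp((S<60)&(V>160),p);print('pan',p,st,fe(m,16.5))
except Exception as e:print(p,e)
E
```

```text
t 24.55 at [568.8   0.9 248.3] [179.81  -0.    90.  ] off [-444.4  -84.5   98.1] dyaw 0.0 toolz rad -0.0
jar [322 201] [ 296  173   56   57 2495] (((568.718994140625, 2.0121424198150635), (46.24917221069336, 47.60883331298828), 173.79652404785156), ((568.6549682617188, 1.9700874090194702), 24.20026397705078))
pan [315 310] [ 272  270   86   80 5360] (((560.42529296875, -113.27067565917969), (84.03186798095703, 84.57060241699219), 170.42823791503906), ((560.5184326171875, -113.2243881225586), 42.8399658203125))
```

View pics/w11.png

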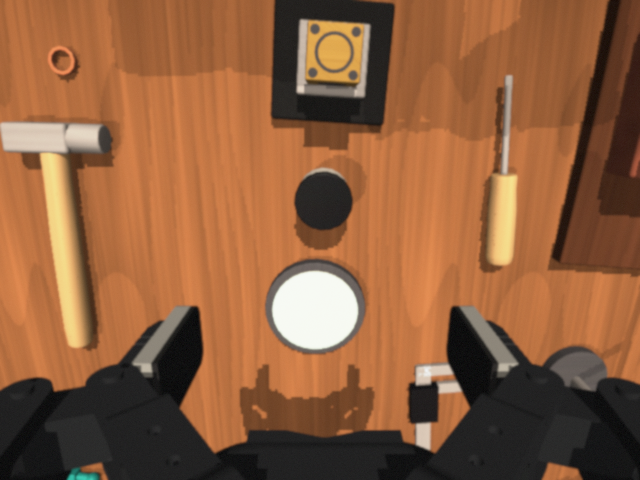

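Jar is at (568.7,2.0) against its target of (568.4,1.9), midway and in line. Next the bottle; I turn the jaws along y to stay clear of the stack and the screwdriver.

Emit:
play_rows --increments '[{"grip":1,"offset":[-40.4,-7.7,6],"dr":[0,0,0]},{"grip":1,"offset":[-40.4,-7.7,6],"dr":[0,0,0]},{"grip":1,"offset":[-40.4,-7.7,6],"dr":[0,0,0]},{"grip":1,"offset":[-40.4,-7.7,6],"dr":[0,0,0]},{"grip":1,"offset":[-40.4,-7.7,6],"dr":[0,0,0]},{"grip":1,"offset":[-40.4,-7.7,6],"dr":[0,0,0]},{"grip":1,"offset":[-40.4,-7.7,6],"dr":[0,0,0]},{"grip":1,"offset":[-40.4,-7.7,6],"dr":[0,0,0]},{"grip":1,"offset":[-40.4,-7.7,6],"dr":[0,0,0]},{"grip":1,"offset":[-40.4,-7.7,6],"dr":[0,0,0]},{"grip":1,"offset":[-40.4,-7.7,6],"dr":[0,0,0]}]'

```text
time_s: 25.7
eef_pos: [482.0, -444.3, 177.9]
eef_rot: [-179.8, -0.1, 90.0]
ft_force: [0.0, 0.5, 0.1]
grip_width: 85.6
```

Emit:
play_rows --increments '[{"grip":1,"offset":[0,0,0],"dr":[0,0,0.1428]},{"grip":1,"offset":[0,0,0],"dr":[0,0,0.1428]},{"grip":1,"offset":[0,0,0],"dr":[0,0,0.1428]},{"grip":1,"offset":[0,0,0],"dr":[0,0,0.1428]},{"grip":1,"offset":[0,0,0],"dr":[0,0,0.1428]},{"grip":1,"offset":[0,0,0],"dr":[0,0,0.1428]},{"grip":1,"offset":[0,0,0],"dr":[0,0,0.1428]},{"grip":1,"offset":[0,0,0],"dr":[0,0,0.1428]},{"grip":1,"offset":[0,0,0],"dr":[0,0,0.1428]},{"grip":1,"offset":[0,0,0],"dr":[0,0,0.1428]},{"grip":1,"offset":[0,0,0],"dr":[0,0,0.1428]},{"grip":1,"offset":[0,0,0],"dr":[0,0,0]}]'

```text
time_s: 26.9
eef_pos: [482.7, -442.7, 178.3]
eef_rot: [-179.9, 0.1, -0.1]
ft_force: [0.1, -0.1, 0.4]
grip_width: 85.7
```

```bash
python3 - <<'E'
from m import *
to(484.6,-443.5,25,0)
c,im=snap('wrist','w12')
V=im.max(2).astype(int);p=proj(c,[484.6,-443.5,90])[0].astype(int);print(p,proj(c,[484.6,-443.5,0]))
m,st=comp(V<60,p);cn=max(cv2.findContours(m.astype(np.uint8),0,1)[0],key=cv2.contourArea)[:,0];(x,y),r=cv2.minEnclosingCircle(cn);print(st,x,y,r,onz(c,[(x,y)],85))
cv2.imwrite('pics/c12.png',im[100:480])
E
```

```text
t 26.9 at [ 482.7 -442.7  178.3] [-1.7986e+02  1.5000e-01 -1.2000e-01] off [  2.3   1.2 153.3] dyaw 0.12 toolz rad -0.0022
[326 240] [[326.05315489 206.45533389]]
[325 213  34  37 991] 341.45745849609375 231.22340393066406 18.39423179626465 [[ 488.53666426 -452.40320359   85.        ]]
```

View pics/c12.png

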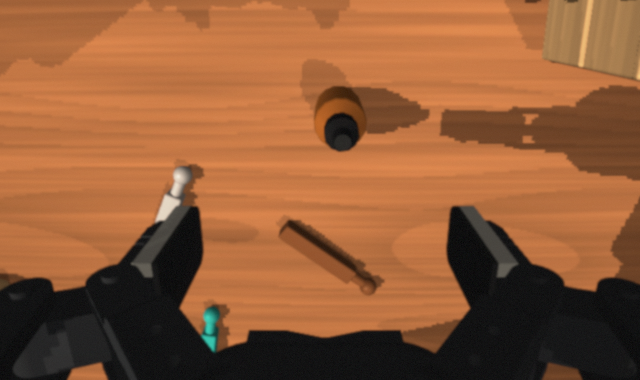

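```bash
python3 - <<'E'
from m import *
import pickle
c8=pickle.load(open('w8.pkl','rb'));c=cams.get_calibration('wrist');ct=cams.get_calibration('top')
print('cap tip w8/w12',two(c8,(309,350),c,(343,242)))
print('body w12 z40',onz(c,[(340.5,214)],40),'w8 body z40',onz(c8,[(312,318)],40))
print('top: body', onz(ct,[(516,239)],30),'tip',onz(ct,[(525,233)],92))
im8=cv2.imread('pics/w8.png');im=cv2.imread('pics/w12.png')
a=cv2.resize(im8[280:370,260:360],None,fx=4,fy=4);b=cv2.resize(im[170:260,290:390],None,fx=4,fy=4)
cv2.imwrite('pics/c12b.png',np.hstack([a,b]))
E
```

```text
cap tip w8/w12 (array([ 482.71365965, -453.1728653 ,   83.63619916]), np.float64(2.165241435360634))
body w12 z40 [[ 488.28865926 -453.54826838   40.        ]] w8 body z40 [[ 485.43865635 -440.62498932   40.        ]]
top: body [[ 483.12763295 -452.66080635   30.        ]] tip [[ 482.48614507 -446.82817941   92.        ]]
```

View pics/c12b.png

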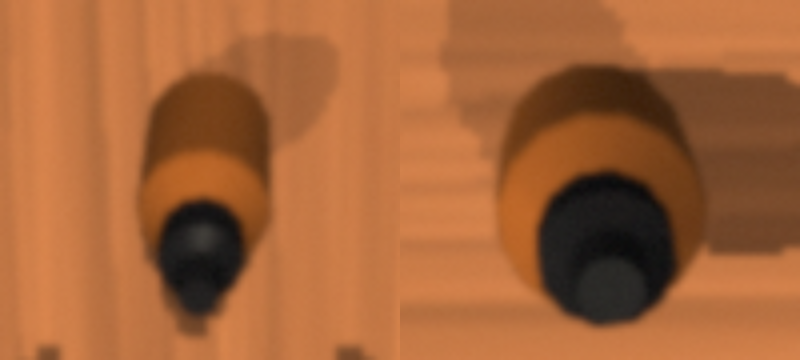

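```bash
python3 - <<'E'
from m import *
import pickle
c8=pickle.load(open('w8.pkl','rb'));c=cams.get_calibration('wrist')
print(onz(c,[(340.5,222.5)],50),onz(c8,[(311.3,332)],50),onz(c,[(343,242)],92),onz(c8,[(309.5,352)],92))
to(485,-452.5,25,0)
E
```

```text
[[ 484.85102168 -453.2547236    50.        ]] [[ 484.8707682 -451.731037    50.       ]] [[ 484.27183338 -453.24523702   92.        ]] [[ 484.48849163 -449.56664875   92.        ]]
t 26.95 at [ 482.8 -442.8  178.6] [-1.7988e+02  1.2000e-01  1.7000e-01] off [  2.5  10.  153.6] dyaw -0.17 toolz rad 0.003
```

Two views agree: the bottle axis is at (484.7,−452.8). Going down to grasp it by the upper body.

Emit:
play_rows --increments '[{"grip":1,"offset":[2,10,0],"dr":[0,0,0]},{"grip":1,"offset":[0,0,35],"dr":[0,0,0]},{"grip":1,"offset":[0,0,35],"dr":[0,0,0]},{"grip":1,"offset":[0,0,35],"dr":[0,0,0]},{"grip":1,"offset":[0,0,30],"dr":[0,0,0]},{"grip":1,"offset":[0,0,16],"dr":[0,0,0]},{"grip":0.2,"offset":[0,0,0],"dr":[0,0,0]},{"grip":0.2,"offset":[0,0,0],"dr":[0,0,0]},{"grip":0.2,"offset":[0,0,0],"dr":[0,0,0]},{"grip":0.2,"offset":[0,0,0],"dr":[0,0,0]},{"grip":0.2,"offset":[0,0,0],"dr":[0,0,0]},{"grip":0.2,"offset":[0,0,0],"dr":[0,0,0]}]' --grip_force 30

```text
time_s: 28.15
eef_pos: [486.7, -454.5, 31.2]
eef_rot: [179.9, -0.1, 0.0]
ft_force: [0.2, 0.6, 8.0]
grip_width: 34.5
```

Emit:
play_rows --increments '[{"grip":0.2,"offset":[0,0,0],"dr":[0,0,0]},{"grip":0.2,"offset":[0,0,0],"dr":[0,0,0]},{"grip":0.2,"offset":[0,0,0],"dr":[0,0,0]}]'

```text
time_s: 28.45
eef_pos: [486.6, -454.5, 31.2]
eef_rot: [179.9, -0.1, 0.0]
ft_force: [0.8, 0.3, 7.7]
grip_width: 34.5
```

Emit:
play_rows --increments '[{"grip":0.2,"offset":[0,0,-10],"dr":[0,0,0]},{"grip":0.2,"offset":[0,0,-20],"dr":[0,0,0]},{"grip":0.2,"offset":[0,0,-25],"dr":[0,0,0]},{"grip":0.2,"offset":[0,0,-25],"dr":[0,0,0]},{"grip":0.2,"offset":[0,0,0],"dr":[0,0,0]},{"grip":0.2,"offset":[0,0,0],"dr":[0,0,0]}]'

```text
time_s: 29.05
eef_pos: [485.8, -453.7, 110.2]
eef_rot: [179.9, -0.1, 0.0]
ft_force: [-0.0, -0.6, -1.2]
grip_width: 34.8
```

```bash
python3 - <<'E'
from m import *
to(673.4,110.7,80,0)
c,im=snap('scene','s1')
p=proj(c,manip.get_obs()['eef_pos'])[0].astype(int);print(p,manip.get_obs()['grip_width'])
V=im[max(0,p[1]-100):p[1]+100,max(0,p[0]-120):p[0]+120];cv2.imwrite('pics/cs1.png',cv2.resize(V,None,fx=2.5,fy=2.5))
E
```

```text
t 29.05 at [ 485.8 -453.7  110.2] [ 1.7994e+02 -6.0000e-02  1.0000e-02] off [ 187.6 -564.4   29.9] dyaw -0.01 toolz rad 0.0001
[144 380] 34.831270434229424
```

View pics/cs1.png

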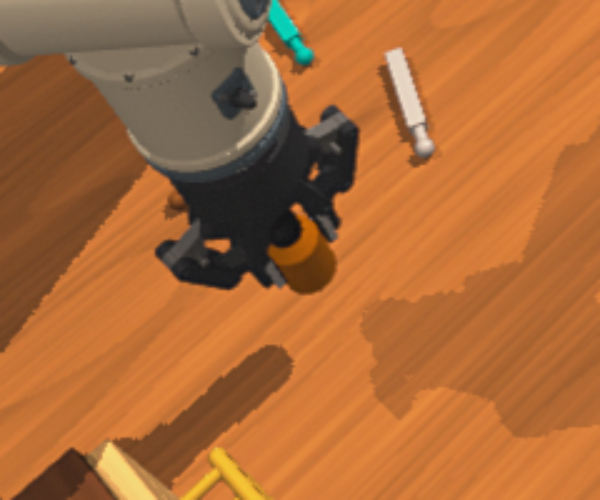

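Emit:
play_rows --increments '[{"grip":0.2,"offset":[7,-20,0],"dr":[0,0,0]},{"grip":0.2,"offset":[12.5,-38,0],"dr":[0,0,0]},{"grip":0.2,"offset":[12.5,-38,0],"dr":[0,0,0]},{"grip":0.2,"offset":[12.5,-38,0],"dr":[0,0,0]},{"grip":0.2,"offset":[12.5,-38,0],"dr":[0,0,0]},{"grip":0.2,"offset":[12.5,-38,0],"dr":[0,0,0]},{"grip":0.2,"offset":[12.5,-38,0],"dr":[0,0,0]},{"grip":0.2,"offset":[12.5,-38,0],"dr":[0,0,0]},{"grip":0.2,"offset":[12.5,-38,0],"dr":[0,0,0]},{"grip":0.2,"offset":[12.5,-38,0],"dr":[0,0,0]},{"grip":0.2,"offset":[12.5,-38,0],"dr":[0,0,0]}]'

```text
time_s: 30.2
eef_pos: [616.8, -50.8, 108.1]
eef_rot: [-180.0, 0.1, 0.0]
ft_force: [0.7, -0.6, -1.1]
grip_width: 34.6
```

Emit:
play_rows --increments '[{"grip":0.2,"offset":[12.5,-38,0],"dr":[0,0,0]},{"grip":0.2,"offset":[12.5,-38,0],"dr":[0,0,0]},{"grip":0.2,"offset":[12.5,-38,0],"dr":[0,0,0]},{"grip":0.2,"offset":[12.5,-38,0],"dr":[0,0,0]},{"grip":0.2,"offset":[6,-14,0],"dr":[0,0,0]},{"grip":0.2,"offset":[0,0,0],"dr":[0,0,0]},{"grip":0.2,"offset":[0,0,0],"dr":[0,0,0]}]'

```text
time_s: 30.9
eef_pos: [672.4, 112.3, 108.3]
eef_rot: [180.0, 0.1, 0.0]
ft_force: [-0.0, -0.0, -0.4]
grip_width: 34.8
```

```bash
python3 - <<'E'
from m import *
to(674.4,110.7,31.2,0)
E
```

```text
t 30.9 at [672.4 112.3 108.3] [1.7996e+02 1.2000e-01 5.0000e-02] off [ 2.1  1.6 77.1] dyaw -0.05 toolz rad 0.0009
```

Emit:
play_rows --increments '[{"grip":0.2,"offset":[2,1.6,20],"dr":[0,0,0]},{"grip":0.2,"offset":[0,0,25],"dr":[0,0,0]},{"grip":0.2,"offset":[0,0,20],"dr":[0,0,0]},{"grip":0.2,"offset":[0,0,7],"dr":[0,0,0]},{"grip":0.2,"offset":[0,0,2],"dr":[0,0,0]},{"grip":0.2,"offset":[0,0,0],"dr":[0,0,0]},{"grip":0.2,"offset":[0,0,0],"dr":[0,0,0]}]'

```text
time_s: 31.6
eef_pos: [676.4, 110.7, 36.5]
eef_rot: [-180.0, -0.1, -0.0]
ft_force: [0.6, 0.3, 0.0]
grip_width: 34.5
```

Emit:
play_rows --increments '[{"grip":0.2,"offset":[-2,0,2],"dr":[0,0,0]},{"grip":0.2,"offset":[0,0,1.8],"dr":[0,0,0]},{"grip":0.2,"offset":[0,0,0],"dr":[0,0,0]}]'

```text
time_s: 31.9
eef_pos: [673.5, 110.9, 31.5]
eef_rot: [180.0, 0.0, 0.0]
ft_force: [0.8, -0.5, -0.7]
grip_width: 34.5
```

Emit:
play_rows --increments '[{"grip":0.2,"offset":[0,0,1],"dr":[0,0,0]},{"grip":0.2,"offset":[0,0,0],"dr":[0,0,0]}]'

```text
time_s: 32.1
eef_pos: [673.8, 111.0, 31.3]
eef_rot: [-180.0, -0.0, 0.0]
ft_force: [-2.1, 0.5, 6.0]
grip_width: 34.5
```

Emit:
play_rows --increments '[{"grip":0.2,"offset":[0,0,0.8],"dr":[0,0,0]},{"grip":0.2,"offset":[0,0,0],"dr":[0,0,0]}]'

```text
time_s: 32.3
eef_pos: [674.0, 111.0, 31.3]
eef_rot: [-180.0, -0.0, 0.0]
ft_force: [-4.4, 1.0, 11.6]
grip_width: 34.5
```

Emit:
play_rows --increments '[{"grip":0.2,"offset":[0,0,-1.2],"dr":[0,0,0]},{"grip":0.2,"offset":[0,0,0],"dr":[0,0,0]},{"grip":0.8,"offset":[0,0,0],"dr":[0,0,0]},{"grip":0.9,"offset":[0,0,0],"dr":[0,0,0]},{"grip":0.9,"offset":[0,0,0],"dr":[0,0,0]},{"grip":0.9,"offset":[0,0,0],"dr":[0,0,0]},{"grip":0.9,"offset":[0,0,0],"dr":[0,0,0]},{"grip":0.9,"offset":[0,0,-20],"dr":[0,0,0]},{"grip":0.9,"offset":[0,0,-40],"dr":[0,0,0]},{"grip":1,"offset":[0,0,-45],"dr":[0,0,0]},{"grip":1,"offset":[0,0,-45],"dr":[0,0,0]},{"grip":1,"offset":[0,0,0],"dr":[0,0,0]}]'

```text
time_s: 33.5
eef_pos: [677.5, 111.5, 188.3]
eef_rot: [-179.9, -0.6, -0.0]
ft_force: [-0.1, 0.2, 0.4]
grip_width: 85.2
```

```bash
python3 - <<'E'
from m import *
to(391.4,-308.8,200,0)
c,im=snap('wrist','w13')
hsv=cv2.cvtColor(im,cv2.COLOR_BGR2HSV);H,S,V=[hsv[:,:,i].astype(int) for i in range(3)]
p=proj(c,[673.4,110.7,88])[0].astype(int);q=proj(c,[673.4,110.7,45])[0];print(p,q)
x0,y0=p-60; 
b=((H<14)&(S>170)&(V<150)&(V>70)|(V<60)).astype(np.uint8)[y0:y0+120,x0:x0+120]
m,st=comp(V<60,p);print('cap',st)
# shoulder: orange lit vs wood: print rows extents of left/right silhouettes
g=cv2.absdiff(im[y0:y0+130,x0:x0+130],cv2.GaussianBlur(im,(0,0),1)[y0:y0+130,x0:x0+130])
cn=max(cv2.findContours(m.astype(np.uint8),0,1)[0],key=cv2.contourArea)[:,0];(x,y),r=cv2.minEnclosingCircle(cn);print(x,y,r,onz(c,[(x,y)],84))
print(hsv[int(q[1]),int(q[0])-40:int(q[0])+41:4].tolist(),int(q[0])-40,int(q[1]))
E
```

```text
t 33.5 at [677.5 111.5 188.3] [-179.9    -0.63   -0.  ] off [-286.   420.3  -15.6] dyaw 0.0 toolz rad -0.0
[325 246] [325.90984606 228.20273682]
cap [310 223  31  36 879]
324.5 240.5 17.564268112182617 [[675.7520379  111.62105083  84.        ]]
[[12, 162, 217], [12, 164, 216], [12, 163, 214], [12, 162, 214], [13, 197, 194], [12, 197, 212], [12, 196, 204], [11, 181, 89], [90, 21, 24], [160, 29, 26], [0, 26, 30], [20, 31, 25], [10, 70, 11], [13, 203, 88], [13, 196, 126], [13, 194, 126], [12, 181, 111], [12, 161, 135], [12, 161, 133], [12, 162, 134], [12, 163, 133]] 285 228
```

Emit:
play_rows --increments '[{"grip":1,"offset":[-26,38.2,0],"dr":[0,0,0]},{"grip":1,"offset":[-26,38.2,0],"dr":[0,0,0]},{"grip":1,"offset":[-26,38.2,0],"dr":[0,0,0]},{"grip":1,"offset":[-26,38.2,0],"dr":[0,0,0]},{"grip":1,"offset":[-26,38.2,0],"dr":[0,0,0]},{"grip":1,"offset":[-26,38.2,0],"dr":[0,0,0]},{"grip":1,"offset":[-26,38.2,0],"dr":[0,0,0]},{"grip":1,"offset":[-26,38.2,0],"dr":[0,0,0]},{"grip":1,"offset":[-26,38.2,0],"dr":[0,0,0]},{"grip":1,"offset":[-26,38.2,0],"dr":[0,0,0]},{"grip":1,"offset":[-26,38.2,0],"dr":[0,0,0]}]'

```text
time_s: 34.65
eef_pos: [385.8, -310.2, 179.9]
eef_rot: [-179.9, 0.1, 0.0]
ft_force: [0.4, -1.1, -0.2]
grip_width: 85.1
```

Emit:
play_rows --increments '[{"grip":1,"offset":[0,0,20],"dr":[0,0,0.106]},{"grip":1,"offset":[0,0,20],"dr":[0,0,0.106]},{"grip":1,"offset":[0,0,20],"dr":[0,0,0.106]},{"grip":1,"offset":[0,0,20],"dr":[0,0,0.106]},{"grip":1,"offset":[0,0,0],"dr":[0,0,0]},{"grip":1,"offset":[0,0,0],"dr":[0,0,0]}]'

```text
time_s: 35.25
eef_pos: [387.1, -308.9, 100.3]
eef_rot: [-180.0, 0.1, -24.1]
ft_force: [0.8, 0.7, 0.5]
grip_width: 85.4
```

```bash
python3 - <<'E'
from m import *
to(391.4,-308.8,6,-24.3)
c,im=snap('wrist','w14')
hsv=cv2.cvtColor(im,cv2.COLOR_BGR2HSV);S,V=hsv[:,:,1].astype(int),hsv[:,:,2].astype(int)
p=proj(c,[391.4,-308.8,12])[0].astype(int);print(p,hsv[p[1],p[0]])
for t in(110,140):
  m,st=comp((S<80)&(V>t),p);cn=max(cv2.findContours(m.astype(np.uint8),0,1)[0],key=cv2.contourArea)[:,0];w=onz(c,cn,13)[:,:2].astype(np.float32);r=cv2.minAreaRect(w);print('punch',st,r,cv2.boxPoints(r).round().tolist())
E
```

```text
t 35.25 at [ 387.1 -308.9  100.3] [-1.7997e+02  1.2000e-01 -2.4120e+01] off [ 4.1 -1.8 94.3] dyaw -0.18 toolz rad 0.0032
[321 236] [ 18  33 234]
punch [ 311  148   25  167 3637] ((391.8270568847656, -310.00238037109375), (13.81587028503418, 98.5932388305664), 66.10619354248047) [[344.0, -296.0], [434.0, -336.0], [440.0, -324.0], [350.0, -284.0]]
punch [ 311  149   25  166 3434] ((391.60369873046875, -309.8554382324219), (13.728057861328125, 98.06583404541016), 66.10619354248047) [[344.0, -296.0], [434.0, -336.0], [439.0, -323.0], [350.0, -284.0]]
```

Emit:
play_rows --increments '[{"grip":1,"offset":[0,-1,30],"dr":[0,0,0]},{"grip":1,"offset":[0,0,30],"dr":[0,0,0]},{"grip":0.6,"offset":[0,0,25],"dr":[0,0,0]},{"grip":0.6,"offset":[0,0,10],"dr":[0,0,0]},{"grip":0,"offset":[0,0,0],"dr":[0,0,0]},{"grip":0,"offset":[0,0,0],"dr":[0,0,0]},{"grip":0,"offset":[0,0,0],"dr":[0,0,0]},{"grip":0,"offset":[0,0,0],"dr":[0,0,0]},{"grip":0,"offset":[0,0,0],"dr":[0,0,0]},{"grip":0,"offset":[0,0,0],"dr":[0,0,0]},{"grip":0,"offset":[0,0,0],"dr":[0,0,0]}]' --grip_force 50

```text
time_s: 36.4
eef_pos: [388.9, -309.1, 7.4]
eef_rot: [180.0, -0.1, -24.3]
ft_force: [-0.8, 0.4, 7.1]
grip_width: 12.1
```

Emit:
play_rows --increments '[{"grip":0,"offset":[0,0,0],"dr":[0,0,0]},{"grip":0,"offset":[0,0,0],"dr":[0,0,0]}]'

```text
time_s: 36.6
eef_pos: [388.9, -309.1, 7.4]
eef_rot: [180.0, -0.1, -24.3]
ft_force: [-0.6, 0.8, 6.3]
grip_width: 12.4
```

Emit:
play_rows --increments '[{"grip":0,"offset":[0,0,-10],"dr":[0,0,0]},{"grip":0,"offset":[0,0,-30],"dr":[0,0,0]},{"grip":0,"offset":[0,0,-30],"dr":[0,0,0]},{"grip":0,"offset":[0,0,-30],"dr":[0,0,0]},{"grip":0,"offset":[0,0,0],"dr":[0,0,-0.1486]},{"grip":0,"offset":[0,0,0],"dr":[0,0,-0.1486]},{"grip":0,"offset":[0,0,0],"dr":[0,0,-0.1486]},{"grip":0,"offset":[0,0,0],"dr":[0,0,-0.1486]},{"grip":0,"offset":[0,0,0],"dr":[0,0,-0.1486]},{"grip":0,"offset":[0,0,0],"dr":[0,0,-0.1486]},{"grip":0,"offset":[0,0,0],"dr":[0,0,-0.1486]}]'

```text
time_s: 37.7
eef_pos: [388.1, -308.5, 107.0]
eef_rot: [179.9, -0.0, 35.7]
ft_force: [-0.8, -0.4, -1.3]
grip_width: 12.1
```

Emit:
play_rows --increments '[{"grip":0,"offset":[0,0,0],"dr":[0,0,-0.1486]},{"grip":0,"offset":[0,0,0],"dr":[0,0,-0.1486]},{"grip":0,"offset":[0,0,0],"dr":[0,0,-0.1486]},{"grip":0,"offset":[0,0,0],"dr":[0,0,-0.1486]},{"grip":0,"offset":[0,0,0],"dr":[0,0,-0.1486]},{"grip":0,"offset":[0,0,0],"dr":[0,0,-0.1486]},{"grip":0,"offset":[0,0,0],"dr":[0,0,0]},{"grip":0,"offset":[0,0,0],"dr":[0,0,0]}]'

```text
time_s: 38.5
eef_pos: [388.1, -308.5, 106.6]
eef_rot: [180.0, 0.0, 86.1]
ft_force: [0.3, 0.8, -0.7]
grip_width: 11.8
```

```bash
python3 - <<'E'
from m import *
to(488.6,119.5,60,86.4)
E
```

```text
t 38.5 at [ 388.1 -308.5  106.6] [1.7997e+02 2.0000e-02 8.6140e+01] off [433.8  71.4  46.4] dyaw 0.26 toolz rad -0.0046
```

Emit:
play_rows --increments '[{"grip":0,"offset":[20,3,0],"dr":[0,0,-0.0046]},{"grip":0,"offset":[39,6.5,0],"dr":[0,0,0]},{"grip":0,"offset":[39,6.5,0],"dr":[0,0,0]},{"grip":0,"offset":[39,6.5,0],"dr":[0,0,0]},{"grip":0,"offset":[39,6.5,0],"dr":[0,0,0]},{"grip":0,"offset":[39,6.5,0],"dr":[0,0,0]},{"grip":0,"offset":[39,6.5,0],"dr":[0,0,0]},{"grip":0,"offset":[39,6.5,0],"dr":[0,0,0]},{"grip":0,"offset":[39,6.5,0],"dr":[0,0,0]},{"grip":0,"offset":[39,6.5,0],"dr":[0,0,0]},{"grip":0,"offset":[39,6.5,0],"dr":[0,0,0]},{"grip":0,"offset":[24,3.5,0],"dr":[0,0,0]}]'

```text
time_s: 39.7
eef_pos: [485.6, 123.2, 106.4]
eef_rot: [179.9, -0.0, 86.5]
ft_force: [0.5, -0.2, -1.0]
grip_width: 12.4
```

Emit:
play_rows --increments '[{"grip":0,"offset":[0,0,25],"dr":[0,0,0]},{"grip":0,"offset":[0,0,25],"dr":[0,0,0]},{"grip":0,"offset":[0,0,0],"dr":[0,0,0]},{"grip":0,"offset":[0,0,0],"dr":[0,0,0]}]'

```text
time_s: 40.1
eef_pos: [484.6, 120.5, 56.1]
eef_rot: [-179.9, 0.0, 86.5]
ft_force: [-1.1, 0.1, -1.6]
grip_width: 12.0
```

```bash
python3 - <<'E'
from m import *
to(488.6,119.5,7.4,86.4)
c,im=snap('wrist','w15');o=manip.get_obs();zt=o['eef_pos'][2]-7.4+13
hsv=cv2.cvtColor(im,cv2.COLOR_BGR2HSV);S,V=hsv[:,:,1].astype(int),hsv[:,:,2].astype(int)
t=R.from_euler('z',86.4,degrees=True).apply([[53,0,0],[20,0,0]])+[*o['eef_pos'][:2],zt]
print('ball tip expected px',proj(c,t),zt)
p=proj(c,t)[1].astype(int);print(hsv[p[1],p[0]])
m,st=comp((S<90)&(V>110),p);print(st); r=np.where(m.any(1))[0][0];print('tip row',r,onz(c,[(np.where(m[r])[0].mean(),r)],zt))
E
```

```text
t 40.1 at [484.6 120.5  56.1] [-1.7994e+02  2.0000e-02  8.6530e+01] off [-0.8  4.1 48.7] dyaw -0.13 toolz rad 0.0023
ball tip expected px [[325.59835739 173.26905558]
 [325.20589415 268.8326418 ]] 62.32368169871897
[ 18  36 227]
[ 304  173   42  254 8746]
tip row 173 [[488.09646253 173.63566235  62.3236817 ]]
```

Emit:
play_rows --increments '[{"grip":0,"offset":[0,2.5,20],"dr":[0,0,0]},{"grip":0,"offset":[0,0,15],"dr":[0,0,0]},{"grip":0,"offset":[0,0,6],"dr":[0,0,0]},{"grip":0,"offset":[0,0,0],"dr":[0,0,0]},{"grip":0,"offset":[0,0,0],"dr":[0,0,0]},{"grip":0,"offset":[0,0,0],"dr":[0,0,0]}]'

```text
time_s: 40.75
eef_pos: [488.0, 120.6, 15.8]
eef_rot: [179.9, -0.0, 86.6]
ft_force: [-0.3, -0.4, -0.6]
grip_width: 12.4
```

Emit:
play_rows --increments '[{"grip":0,"offset":[-1.1,0.7,4],"dr":[0,0,0.002]},{"grip":0,"offset":[0,0,2.8],"dr":[0,0,0]},{"grip":0,"offset":[0,0,0],"dr":[0,0,0]}]'

```text
time_s: 41.05
eef_pos: [487.7, 119.2, 7.8]
eef_rot: [-180.0, 0.0, 86.5]
ft_force: [0.1, -0.1, -0.7]
grip_width: 11.8
```

Emit:
play_rows --increments '[{"grip":0,"offset":[0,0,1],"dr":[0,0,0]},{"grip":0,"offset":[0,0,0],"dr":[0,0,0]}]'

```text
time_s: 41.25
eef_pos: [487.8, 119.3, 7.4]
eef_rot: [-180.0, 0.0, 86.5]
ft_force: [-1.6, -1.3, 5.9]
grip_width: 12.4
```

Emit:
play_rows --increments '[{"grip":0,"offset":[0,0,0.8],"dr":[0,0,0]},{"grip":0,"offset":[0,0,0],"dr":[0,0,0]}]'

```text
time_s: 41.45
eef_pos: [487.9, 119.3, 7.3]
eef_rot: [-180.0, 0.0, 86.5]
ft_force: [-5.2, -1.6, 17.3]
grip_width: 12.5
```

Down. Relieve the push, open only partly to stay off the pad, rise and check.

Emit:
play_rows --increments '[{"grip":0,"offset":[0,0,-1.3],"dr":[0,0,0]},{"grip":0,"offset":[0,0,0],"dr":[0,0,0]},{"grip":0.28,"offset":[0,0,0],"dr":[0,0,0]},{"grip":0.28,"offset":[0,0,0],"dr":[0,0,0]},{"grip":0.28,"offset":[0,0,0],"dr":[0,0,0]},{"grip":0.28,"offset":[0,0,-15],"dr":[0,0,0]},{"grip":0.28,"offset":[0,0,-35],"dr":[0,0,0]},{"grip":0.28,"offset":[0,0,-45],"dr":[0,0,0]},{"grip":0.5,"offset":[0,0,-45],"dr":[0,0,0]},{"grip":1,"offset":[0,0,-45],"dr":[0,0,0]},{"grip":1,"offset":[0,0,0],"dr":[0,0,0]},{"grip":1,"offset":[0,0,0],"dr":[0,0,0]}]'

```text
time_s: 42.65
eef_pos: [488.5, 119.5, 193.6]
eef_rot: [179.9, -0.0, 86.5]
ft_force: [-0.3, -0.4, -0.5]
grip_width: 80.2
```

Emit:
play_rows --increments '[{"grip":1,"offset":[0,0,-45],"dr":[0,0,0]},{"grip":1,"offset":[0,0,-45],"dr":[0,0,0]},{"grip":1,"offset":[0,0,-30],"dr":[0,0,0]},{"grip":1,"offset":[0,0,0],"dr":[0,0,0]},{"grip":1,"offset":[0,0,0],"dr":[0,0,0]},{"grip":1,"offset":[0,0,0],"dr":[0,0,0]}]'

```text
time_s: 43.25
eef_pos: [486.9, 119.1, 310.2]
eef_rot: [-179.8, 0.1, 86.5]
ft_force: [-0.1, -0.4, 0.8]
grip_width: 85.6
```

```bash
python3 - <<'E'
from m import *
o=manip.get_obs();c,im=snap('wrist','w16');print(grip())
hsv=cv2.cvtColor(im,cv2.COLOR_BGR2HSV);H,S,V=[hsv[:,:,i].astype(int) for i in range(3)]
T=lambda n,f:print(n,f)
def cont(m):return max(cv2.findContours(m.astype(np.uint8),0,1)[0],key=cv2.contourArea)[:,0]
p=proj(c,[488.6,119.5,13])[0].astype(int);m,st=comp((S<90)&(V>110),p);r=cv2.minAreaRect(onz(c,cont(m),13)[:,:2].astype(np.float32));print('punch',st,r)
p=proj(c,[576,116.6,72])[0].astype(int)
mm=cv2.morphologyEx(((H>17)&(H<35)&(S>90)&(V>190)).astype(np.uint8),cv2.MORPH_CLOSE,np.ones((11,11)))
try:m,st=comp(mm,p);print('dom',st,sq(c,m,72))
except Exception as e:print(e)
print('bottle px',proj(c,[[674,110.8,50],[674,110.8,92]]).round(), 'jar',proj(c,[[568.4,1.9,45]]).round())
q=proj(c,R.from_euler('z',-3.6,degrees=True).apply([[50,50,0],[50,-50,0],[-50,-50,0],[-50,50,0]])+[575.7,116.8,12]);print('pad px',q.round())
cv2.imwrite('pics/final.png',cv2.resize(im[:, 140:600],None,fx=1.2,fy=1.2))
E
```

```text
(43.3, array([487. , 119.1, 310.3]), array([-1.7979e+02,  6.0000e-02,  8.6540e+01]))
punch [ 320  133   14   95 1196] ((488.3703308105469, 121.99826049804688), (99.52642822265625, 13.98650074005127), 86.91722106933594)
dom [ 400  171   45   43 1797] [576.  116.2  39.1  38.8  -3.3]
bottle px [[517. 188.]
 [538. 196.]] jar [[408. 295.]]
pad px [[460. 133.]
 [452. 227.]
 [361. 227.]
 [363. 133.]]
```

View pics/final.png

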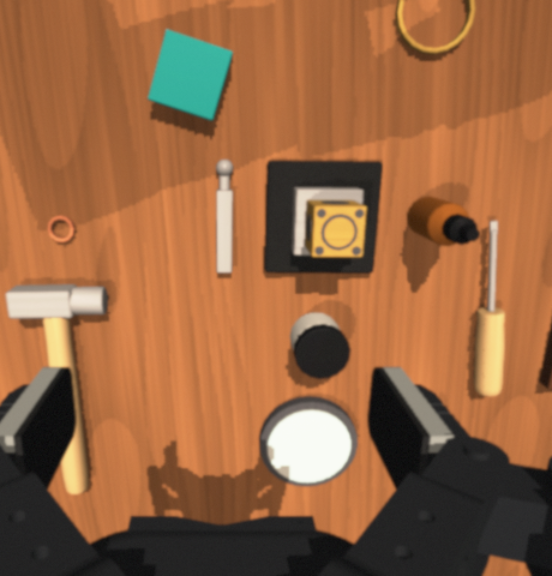

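```bash
python3 - <<'E'
from bench import ticket
print(ticket.finish_job())
E
```

```text
the job is handed in; nothing more can be done
None
```

The bench is laid out as asked and handed in at about 43 s. Everything is released and the arm is clear above the layout. I placed things in the order you gave, and never touched the tall glass jar or the look-alikes.

| Item | Last measurement | Compared with target |
|---|---|---|
| Steel block | (576.3, 116.3), −3.6° | Pad centre estimated at (575.7, 116.8), −3.6°, so about 1 mm off and square |
| Doming block | (576.0, 116.2), −3.3° | Centred on the steel block within about 0.5 mm |
| Flux jar | (568.7, 2.0) | Midpoint at (568.4, 1.9), so under 0.5 mm off |
| Bottle | (about 674–676, 111) | Target (673.4, 110.7), giving a gap of about 30–32 mm |
| Punch | (488.4, 122.0), 86.9° | Target (488.8, 122.4), 86.4°, giving a gap of about 30 mm |

- **Upright:** the jar and the bottle are standing in the last picture, taken before handing in.
- **Pad position:** two views of the pad disagreed by about 2 mm in x. I weighted the closer one.
- **Bottle pick-up:** my first position for it was about 9 mm out in y. I corrected it from two views before grasping.
- **Bottle placing:** its final position rests on the cap and the gripper pose, so it is the least certain, at about 2 mm.
- **Forces:** I saw no more than about 17 N at the wrist in the readings between moves.

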